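# Square up a row of beech blocks in the gang fixture and lock it with the keeper bar

## Task

Load the gang fixture: take the aluminium keeper bar by its black handle and, with its long face, push the four ragged beech blocks back until the whole row stands straight and is pressed firmly home against the back fence, for a moment with 15 to 25 N along the bed (40 N is too much) and without bearing down on it. Then lower the bar into the two notches in the side rails, right down to their floors in front of the row, without forcing it, and let go. Push the blocks only with the bar, never with the gripper, and leave the other things on the table where they are.

Things in the scene. Friction and masses are not known exactly. Their poses are not given: they have to be found in the camera images.
- fixture: Gang fixture, fixed: ply base 200 (x) x 252 (y) x 14 mm. Origin: centre of its underside, on the table; +x points across the bed to the back fence, y along the fence. Bed (ply top) at z = 14 mm. Aluminium side rails, 18 mm wide, run along x at y = +113 and -113 mm (204 mm clear between them), tops at z = 28 mm. Each has one notch, open at the top, centred at x = -32 mm.
- fence: Rigid aluminium back fence of the fixture, 17 x 244 x 32 mm, fixed across the far end of the bed. Origin: bottom middle of its inner face, against which the blocks go (fixture x = +83, z = 14 mm); axes as the fixture's. Friction (about 0.6) under the row and on the bar's face takes part of the push: bearing down on the row while pushing leaves less force at the fence.
- notch_left (a point): Centre of the notch floor in the rail at the fixture's +y side (fixture x = -32, y = +113, z = 16 mm). The notch is 21 mm wide along x, 12 mm deep, with 45 degree lead-ins of 4 mm at its mouth (29 mm wide there).
- notch_right (a point): The same in the -y rail (fixture x = -32, y = -113, z = 16 mm); the two notches lie 226 mm apart along the fixture's y.
- keeper_bar: Loose keeper bar, 0.36 kg: aluminium, 18 (x) x 270 (y) x 26 mm (z), pull handle on top, alike both ways round, standing on its underside. Origin: centre of the underside. Seated in the notches its underside is at fixture z = 16 mm, with 1.5 mm play each way along x. Touching a row that is fully home, its centre is at fixture x = -31 mm, within that play.
- bar_handle (a point): Centre of the handle's grip, 58 mm above the bar's underside: straight black bar 14 mm thick (bar's x), 104 mm long (y), 20 mm high, 22 mm of free space under it, on 12 mm wide posts at y = +46 and -46 mm.
- block_1: Loose beech block 1 of 4, counted from the fixture's +y side: 42 (x) x 105 (y) x 28 mm, about 0.11 kg, lying on the bed. Origin: centre of its underside; y roughly along the fixture's x. Blocks lie 51 mm apart. Fully home: centre at fixture x = +30.5 mm, near end at x = -22 mm; it starts 6 to 40 mm short of that, slightly askew.
- block_2: Loose beech block 2 of 4, counted from the fixture's +y side: 42 (x) x 105 (y) x 28 mm, about 0.11 kg, lying on the bed. Origin: centre of its underside; y roughly along the fixture's x. Blocks lie 51 mm apart. Fully home: centre at fixture x = +30.5 mm, near end at x = -22 mm; it starts 6 to 40 mm short of that, slightly askew.
- block_3: Loose beech block 3 of 4, counted from the fixture's +y side: 42 (x) x 105 (y) x 28 mm, about 0.11 kg, lying on the bed. Origin: centre of its underside; y roughly along the fixture's x. Blocks lie 51 mm apart. Fully home: centre at fixture x = +30.5 mm, near end at x = -22 mm; it starts 6 to 40 mm short of that, slightly askew.
- block_4: Loose beech block 4 of 4, counted from the fixture's +y side: 42 (x) x 105 (y) x 28 mm, about 0.11 kg, lying on the bed. Origin: centre of its underside; y roughly along the fixture's x. Blocks lie 51 mm apart. Fully home: centre at fixture x = +30.5 mm, near end at x = -22 mm; it starts 6 to 40 mm short of that, slightly askew.
- foil_tape: Bystander, leave alone: roll of white-sided foil tape lying flat, 100 mm across, 38 mm high. Origin: centre of the underside.
- tape_measure: Bystander, leave alone: black and yellow pocket tape measure standing up, 32 x 77 x 60 mm. Origin: centre of the underside.
- glue_bottle: Bystander, leave alone: standing glue bottle with a red nozzle, 55 mm across, 164 mm high. Origin: centre of the underside.
- elbow_cover_2: Bystander, leave alone: cream moulded pipe elbow cover, 115 x 115 x 89 mm. Origin: centre of the underside.
- elbow_cover_3: Bystander, leave alone: cream moulded pipe elbow cover, 106 x 105 x 71 mm. Origin: centre of the underside.
Things that resemble listed ones, but are neither listed nor needed, are in the scene too. Leave any purple look-alike of the block_3 alone.

How it is judged:
On the way, in this order (a step that is already met when the one before it is completed fails the run):
1. the keeper bar has been lifted off the table (height (world z) of keeper_bar above 0.025 m), for 0.1 s.
2. all four blocks are home and square, and the bar presses on it so that more than 8 N reach the fence, for 0.3 s (x of each of block_1, block_2, block_3, block_4 in the frame of fixture above 0.0285 m and angle between the y axis of each of block_1, block_2, block_3, block_4 and the x axis of fixture, either way round below 0.035 rad and z of block_1 in the frame of fixture between 0.011 and 0.017 m and angle between each of block_1, block_2, block_3, block_4's own z axis and vertical below 0.05 rad and z of block_2 in the frame of fixture between 0.011 and 0.017 m and z of block_3 in the frame of fixture between 0.011 and 0.017 m and z of block_4 in the frame of fixture between 0.011 and 0.017 m and contact force between fence and anything else above 8 N and (contact force between keeper_bar and block_1 above 0.5 N or contact force between keeper_bar and block_2 above 0.5 N or contact force between keeper_bar and block_3 above 0.5 N or contact force between keeper_bar and block_4 above 0.5 N)), for 0.3 s.
At the end, for the whole second after the job is handed in: All four blocks flat on the bed, within 2 mm of the fence and square to it (0.035 rad); the bar in both notches, underside within 2.5 mm of their floors, level (0.04 rad), parallel to the fence (0.035 rad), centred within 15 mm; released, at rest (x of each of block_1, block_2, block_3, block_4 in the frame of fixture above 0.0285 m and angle between the y axis of each of block_1, block_2, block_3, block_4 and the x axis of fixture, either way round below 0.035 rad and z of block_1 in the frame of fixture between 0.011 and 0.017 m and angle between each of block_1, block_2, block_3, block_4's own z axis and vertical below 0.05 rad and z of block_2 in the frame of fixture between 0.011 and 0.017 m and z of block_3 in the frame of fixture between 0.011 and 0.017 m and z of block_4 in the frame of fixture between 0.011 and 0.017 m and x of keeper_bar in the frame of fixture between -0.0345 and -0.0295 m and y of keeper_bar in the frame of fixture between -0.015 and 0.015 m and z of keeper_bar in the frame of fixture between 0.013 and 0.0185 m and angle between the y axis of keeper_bar and the y axis of fixture, either way round below 0.035 rad and angle between keeper_bar's own z axis and vertical below 0.04 rad and linear speed of each of keeper_bar, block_1, block_2, block_3, block_4 below 0.01 m/s); the robot touches nothing.
It fails at once if the row is pressed on the fence with more than 40 N (contact force between fence and anything else above 40 N).
It fails at once if the bar is slammed or forced on the fixture with more than 60 N (contact force between keeper_bar and fixture above 60 N).
It fails at once if the bar presses on a block with more than 40 N (contact force between keeper_bar and block_1 above 40 N or contact force between keeper_bar and block_2 above 40 N or contact force between keeper_bar and block_3 above 40 N or contact force between keeper_bar and block_4 above 40 N).
It fails at once if the gripper or arm pushes a block (more than 1 N) (contact force between any of the fingers, the arm and block_1 above 1 N or contact force between any of the fingers, the arm and block_2 above 1 N or contact force between any of the fingers, the arm and block_3 above 1 N or contact force between any of the fingers, the arm and block_4 above 1 N).
It fails at once if a bystander is moved more than 20 mm (distance of any of foil_tape, tape_measure, glue_bottle, elbow_cover_2, elbow_cover_3 from where it was at the start of the episode above 0.02 m).
It also fails if it takes over 51 s, if anything falls off the work surface, if the arm or the gripper's body presses on something with over 40 N, if the wrist force passes 120 N, or if a joint passes its speed limit or range.

## Robot

A 7-joint arm with a two-finger parallel gripper is mounted at the origin on a cart in front of the work surface, level with it; the furniture and walls round the work are solid. World frame = base frame: x ahead of the robot, y to its left, z up, the work surface at z = 0. Lengths are in m, angles in rad, forces in N, time in s.
With the tool pointing down it reaches from about 0.4 to 0.925 m from the base axis. Payload 4.1 kg.
Tool frame: the origin (TCP) lies midway between the tips of the shut fingers; the grasp point (between the pads) lies 19 mm behind it; x points along the fingers, y is the direction in which the jaws open and shut, and the axes are right-handed (so a half turn about x gives the same grasp; the last joint's range is limited). The gripper opens to 85 mm and grips with 20 to 120 N. Pads are 22 mm wide; open, the fingers measure 114 mm over their backs; the gripper's body (76 mm by 85 mm) begins 54 mm behind the grasp point. The pads swing forward as they close: fully open they stand 13 mm farther back than shut.
Start: joints at [-1.292, 0.398, 0.045, 1.537, -0.019, 1.207, -0.051], TCP at [0.24, 0.604, 0.194] pointing down, gripper open.
Joint ranges: [-2.82, 2.82], [-0.49, 2.23], [-1.37, 1.46], [0, 2.46], [-1.36, 4.5], [0.23, 2], [-2.94, 2.94]. Speed limits (rad/s): [2.57, 2.57, 3.14, 3.14, 3.14, 3.14, 3.14].

## Interface

Orientations are given as [roll, pitch, yaw] about the fixed x, y, z axes, in that order (R = Rz(yaw) Ry(pitch) Rx(roll)).
In Python, from plant import r, optics gives the robot as it stands.
- The arm moves only by the tool drive_tool, never from a script. Its argument "commands" is a list of rows, each a list of 3 entries, a list of its own where there are three numbers: the shift along the tool's x, y, z in mm, then the turn, a rotation vector about the tool's x, y, z in rad, then the opening, from -1 (shut) to 1 (fully open), so that 0 is half open. In form: [[[x, y, z], [rx, ry, rz], claw], ...]. A call has 1 to 5 rows; each row is the pose to reach, as a shift and turn from the pose measured when the call began, along the tool's axes at that moment; what a row does not reach only later rows make up. A row lasts 1/12 s, in which the tool goes at most 41.7 mm and 7.16 degrees, less where a joint would pass 70% of its speed; a pose out of reach is approached as far as the arm can. A call with a gripper value outside its range is refused whole. The fingers move at their own pace and stop on an object; the grip force is fixed at half the most. Time passes only in rows, so rows that repeat a pose let the fingers close. It gives the time, the measured TCP pose, the force and the opening at its end, in the units of the state.
- r.state(): the state, without advancing time (a new reading comes with each control period).
- optics.get_image(name): name is "scene" or "top" or "wrist"; returns (picture, depth): 384x512x3 uint8, blue, green, red; 384x512 float32, m along the optical axis (not along the pixel's ray), 0 where there is no reading.
- optics.camera_model(name): a dict with "camera_matrix" (3x3 intrinsics, pixels), "rvec" (rotation vector, rad) and "tvec" (3), from world to camera coordinates, as OpenCV has them; the wrist camera has in their place "mount" (4x4, takes a point from camera to tool coordinates, whose origin is the TCP and whose axes are the tool frame's). Camera axes: x right, y down, z forward; pixel columns grow to the right and rows downward; lengths in m; the calibration is good to about 2 mm. The wrist camera is an equidistant fisheye: a pixel r from the principal point sees the ray r / f radians off the axis. A picture is of the moment at which its call begins: read the wrist's pose just before it. camera_model takes no time and is no camera call.
- r.job_done(): hands the job in, once; it reports no verdict.
The state is a dict: "time_s": time; "q": joint angles; "qvel": joint speeds; "tau": joint torques, N m; "ee_pos": TCP position; "tool_rot": TCP orientation; "wrist_force": force on the tool from outside, world axes, zero at the start; "torque": the same for the moment, N m; "grip_width": finger opening in m.
Only numpy, scipy, OpenCV 4.12 (cv2) and the standard library are available. Lean on these libraries where they do the work, as an engineer would, in place of code of your own. Each camera call takes 0.05 s, during which the arm holds its last target.

## Working session

There is one attempt and no reset: what is moved stays moved. The work goes in short steps, Python scripts to look and compute and a tool call to move; the robot and the scene stay as the last step left them, time stands still between calls to the robot, and variables do not carry over. Pictures are saved under pics/ and viewed, and the job is handed in when it is done.

Besides the shell and the picture viewer there is one more tool, called after "Call:" by a JSON object that holds its "method" and its "body". drive_tool: Moves the arm, as the interface text tells. Its arguments: {"type":"object","properties":{"commands":{"type":"array","items":{"type":"array"}}},"required":["commands"]}

```bash
ls; mkdir -p pics
python3 - <<'E'
from plant import r, optics
import cv2,json
s=r.state(); print(s)
for n in("scene","top"):
    im,d=optics.get_image(n); cv2.imwrite(f"pics/{n}0.png",im)
    import numpy as np; np.save(f"pics/{n}0.npy",d)
for n in("scene","top","wrist"): print(n,optics.camera_model(n))
E
```

```text
pics
{'time_s': 0.0, 'q': array([-1.29197171,  0.39919278,  0.04502835,  1.53790794, -0.0186802 ,
        1.2068645 , -0.0506928 ]), 'qvel': array([ 0.0004273 , -0.00043661,  0.00169532,  0.0013931 ,  0.00147069,
       -0.00041098, -0.00149806]), 'tau': array([-6.09831750e-04, -4.75124788e+01,  1.36447258e+00, -2.54231250e+01,
        1.16214092e-02,  9.14701988e-03, -1.55842127e-05]), 'ee_pos': array([0.23951118, 0.60350006, 0.19295048]), 'tool_rot': array([-1.49306161,  1.56884474, -1.87075528]), 'wrist_force': array([-0.51885585,  0.38028923, -1.18133014]), 'torque': array([-0.0391016 , -0.02888924,  0.04480364]), 'grip_width': 0.08544924022025979}
scene {'camera_matrix': array([[350.00484135,   0.        , 245.26575494],
       [  0.        , 350.00484135, 193.9935201 ],
       [  0.        ,   0.        ,   1.        ]]), 'rvec': array([ 1.86631027, -0.86060353,  0.56349509]), 'tvec': array([-0.29763913,  0.25400447,  0.72784446])}
top {'camera_matrix': array([[478.14198387,   0.        , 248.40170847],
       [  0.        , 478.14198387, 188.39064672],
       [  0.        ,   0.        ,   1.        ]]), 'rvec': array([ 2.12627306, -2.16033836,  0.15612039]), 'tvec': array([0.06147858, 0.53525047, 1.3242915 ])}
wrist {'camera_matrix': array([[297.31863964,   0.        , 254.14175023],
       [  0.        , 297.31863964, 189.11081233],
       [  0.        ,   0.        ,   1.        ]]), 'mount': array([[-1.41599376e-04, -3.23580057e-01,  9.46200786e-01,
        -1.79624287e-01],
       [ 9.99999974e-01,  1.21040548e-04,  1.91043680e-04,
        -1.31435536e-03],
       [-1.76346587e-04,  9.46200788e-01,  3.23580032e-01,
        -8.38463149e-02],
       [ 0.00000000e+00,  0.00000000e+00,  0.00000000e+00,
         1.00000000e+00]])}
```

View pics/scene0.png

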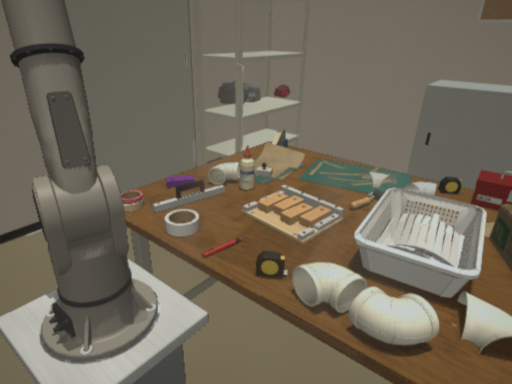

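View pics/top0.png

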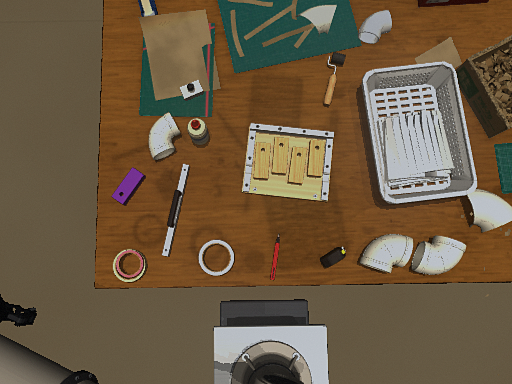

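```bash
cat > h.py <<'E'
import numpy as np,cv2
from plant import r,optics
from scipy.spatial.transform import Rotation as Ro
CM={n:optics.camera_model(n) for n in("scene","top")}
def cast(n,uv,z):
    c=CM[n];K=c["camera_matrix"];R=cv2.Rodrigues(c["rvec"])[0];t=c["tvec"]
    uv=np.atleast_2d(uv).astype(float)
    d=np.c_[uv,np.ones(len(uv))]@np.linalg.inv(K).T@R
    o=-R.T@t
    return o+d*((z-o[2])/d[:,2])[:,None]
def proj(n,P):
    c=CM[n];return cv2.projectPoints(np.atleast_2d(P).astype(float),c["rvec"],c["tvec"],c["camera_matrix"],None)[0][:,0]
def depthpts(n,d):
    c=CM[n];K=c["camera_matrix"];R=cv2.Rodrigues(c["rvec"])[0];t=c["tvec"]
    v,u=np.mgrid[:d.shape[0],:d.shape[1]]
    p=np.stack([(u-K[0,2])/K[0,0]*d,(v-K[1,2])/K[1,1]*d,d],-1)
    return (p-t)@R
E
python3 - <<'E'
from h import *
im=cv2.imread("pics/top0.png")
a=cv2.resize(im[110:215,230:350],None,fx=5,fy=5,interpolation=cv2.INTER_CUBIC);cv2.imwrite("pics/fixz.png",a)
a=cv2.resize(im[150:270,100:240],None,fx=5,fy=5,interpolation=cv2.INTER_CUBIC);cv2.imwrite("pics/barz.png",a)
d=np.load("pics/top0.npy");P=depthpts("top",d)
for uv in [(290,185),(290,130),(249,165),(176,210),(170,235),(181,180),(330,220),(291,160)]:
    print(uv,P[uv[1],uv[0]].round(4))
E
```

```text
(290, 185) [ 0.5475 -0.0679  0.0173]
(290, 130) [ 0.7048 -0.0703  0.0429]
(249, 165) [0.6081 0.0502 0.0194]
(176, 210) [0.4793 0.2618 0.0231]
(170, 235) [0.4078 0.2776 0.0277]
(181, 180) [0.5657 0.2473 0.0272]
(330, 220) [ 0.4456 -0.1831 -0.0029]
(291, 160) [ 0.6171 -0.071   0.0382]
```

View pics/fixz.png

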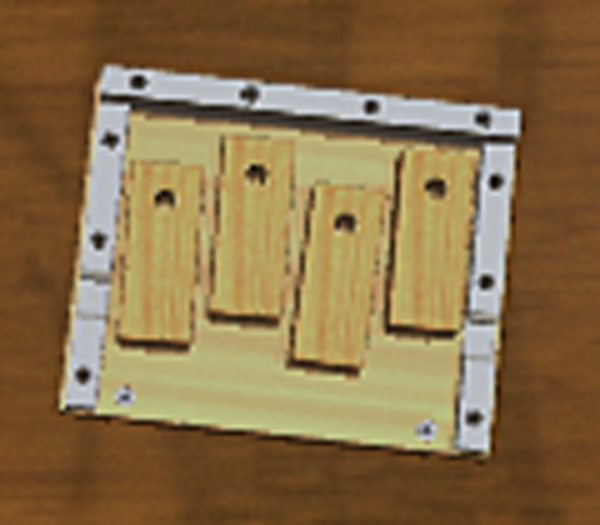

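View pics/barz.png

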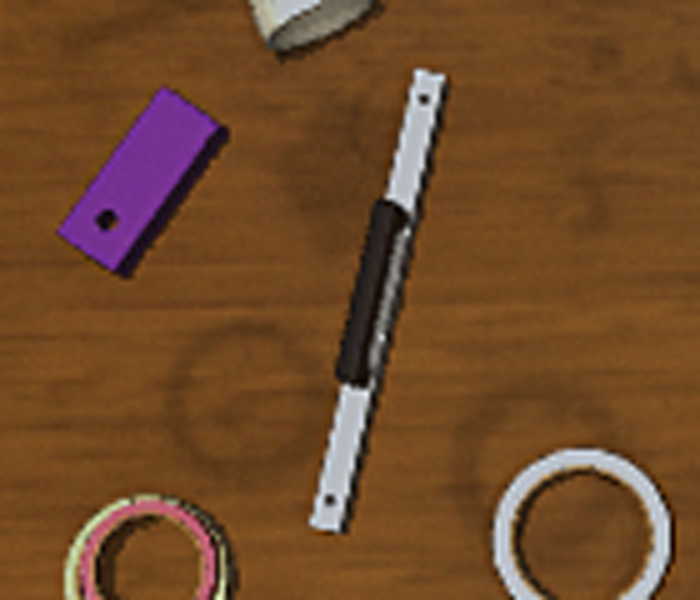

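```bash
cat > m.py <<'E'
from h import *
def meas(im,roi,z,thr=130,sat=60):
    x0,y0,x1,y1=roi; S=6
    a=cv2.resize(im[y0:y1,x0:x1],None,fx=S,fy=S,interpolation=cv2.INTER_LINEAR)
    hsv=cv2.cvtColor(a,cv2.COLOR_BGR2HSV)
    m=((hsv[...,1]<sat)&(hsv[...,2]>thr)).astype(np.uint8)
    n,l,st,c=cv2.connectedComponentsWithStats(m)
    out=[]
    for i in range(1,n):
        if st[i,4]<200: continue
        ct=max(cv2.findContours((l==i).astype(np.uint8),0,1)[0],key=cv2.contourArea)[:,0]
        uv=(ct+.5)/S-.5+np.array([x0,y0])
        w=cast("top",uv,z)[:,:2]
        rc=cv2.minAreaRect((w*1000).astype(np.float32))
        out.append((st[i,4],rc,cv2.boxPoints(rc)))
    return out
E
python3 - <<'E'
from m import *
im=cv2.imread("pics/top0.png")
print("fixture z=.028")
for a in meas(im,(235,112,345,212),.028): print(a[0],[np.round(v,1) for v in a[1]],a[2].round(1).tolist())
print("z=.046")
for a in meas(im,(235,112,345,212),.046): print(a[0],[np.round(v,1) for v in a[1]],a[2].round(1).tolist())
print("bar")
for a in meas(im,(155,155,195,265),.026): print(a[0],[np.round(v,1) for v in a[1]],a[2].round(1).tolist())
# hand corners
U=lambda L,o:(np.array(L)+.5)/5-.5+np.array(o)
o=(230,110)
F=cast("top",U([(103,66),(521,110),(518,135),(100,95)],o),.046)[:,:2];print("fence",F.round(4).tolist())
Rl=cast("top",U([(62,410),(490,455),(107,276),(107,318),(79,276),(79,314),(494,322),(492,358),(467,318),(465,354)],o),.028)[:,:2];print("rail corners, notches",Rl.round(4).tolist())
Bk=cast("top",U([(118,345),(190,348),(210,316),(276,322),(290,363),(360,370),(387,327),(456,333)],o),.042)[:,:2];print("block near corners",Bk.round(4).tolist())
o=(100,150)
B=cast("top",U([(416,70),(446,73),(341,531),(311,525)],o),.026)[:,:2];print("bar",B.round(4).tolist(),B.mean(0))
H=cast("top",U([(374,202),(408,208),(366,384),(338,380)],o),.068)[:,:2];print("handle",H.round(4).tolist(),H.mean(0))
E
```

```text
fixture z=.028
15423 [array([709.6, -76. ]), array([247.3,  18. ]), np.float64(82.8)] [[685.0999755859375, -197.60000610351562], [703.0, -199.8000030517578], [734.2000122070312, 45.5], [716.2999877929688, 47.79999923706055]]
7523 [array([657.7,  45.1]), array([ 20.1, 106. ]), np.float64(82.8)] [[603.9000244140625, 41.79999923706055], [709.0, 28.5], [711.5, 48.5], [606.4000244140625, 61.70000076293945]]
13227 [array([ 591.7, -173.5]), array([ 21.9, 182.5]), np.float64(82.7)] [[499.79998779296875, -172.8000030517578], [680.7999877929688, -195.89999389648438], [683.5999755859375, -174.10000610351562], [502.6000061035156, -151.10000610351562]]
5700 [array([567.7,  56.8]), array([20.3, 75.8]), np.float64(82.7)] [[528.7999877929688, 51.5], [604.0, 41.900001525878906], [606.5999755859375, 62.0], [531.4000244140625, 71.69999694824219]]
501 [array([536. ,  35.5]), array([13.3, 11.7]), np.float64(62.7)] [[527.7000122070312, 32.29999923706055], [538.0999755859375, 26.899999618530273], [544.2000122070312, 38.70000076293945], [533.9000244140625, 44.099998474121094]]
523 [array([ 514.2, -137.3]), 
[... 2104 characters left out ...]
0061035156], [352.3999938964844, 302.5]]
fence [[0.7274, 0.0447], [0.6971, -0.1963], [0.6823, -0.194], [0.7101, 0.0468]]
rail corners, notches [[0.5289, 0.0715], [0.4989, -0.1733], [0.6069, 0.0444], [0.5822, 0.0448], [0.6072, 0.0606], [0.5848, 0.0609], [0.5762, -0.1788], [0.5552, -0.1768], [0.5788, -0.1633], [0.5577, -0.1613]]
block near corners [[0.5639, 0.0388], [0.5615, -0.0023], [0.5799, -0.0141], [0.5758, -0.0518], [0.5519, -0.0591], [0.5472, -0.0989], [0.5718, -0.1151], [0.5677, -0.1544]]
bar [[0.6141, 0.2425], [0.6121, 0.225], [0.3494, 0.2836], [0.353, 0.3006]] [0.48216378 0.26292359]
handle [[0.5308, 0.2597], [0.5271, 0.2407], [0.4292, 0.2634], [0.4317, 0.2789]] [0.4796648 0.2606512]
```

```bash
cat > g.py <<'E'
from h import *
def now():
    s=r.state(); e=s["tool_rot"]; R=Ro.from_euler("xyz",e); return s,np.array(s["ee_pos"]),R
def go(p,yh):
    """world TCP target p, heading (deg) of tool y, tool x down -> shift mm, rotvec"""
    s,p0,R=now()
    y=np.array([np.cos(np.radians(yh)),np.sin(np.radians(yh)),0]);x=np.array([0,0,-1.])
    T=Ro.from_matrix(np.c_[x,y,np.cross(x,y)])
    print("shift",(R.inv().apply(np.array(p)-p0)*1000).round(2),"turn",(R.inv()*T).as_rotvec().round(4))
def show():
    s,p,R=now();M=R.as_matrix();y=M[:,1]
    print("t",round(s["time_s"],2),"p",p.round(4),"yh",np.degrees(np.arctan2(y[1],y[0])).round(2),"x",M[:,0].round(4),"F",np.round(s["wrist_force"],2),"T",np.round(s["torque"],2),"w",round(s["grip_width"],4),"q",np.round(s["q"],2))
yaw=-7.2; FO=np.array([.6139,-.0628])
c,sn=np.cos(np.radians(yaw)),np.sin(np.radians(yaw)); FR=np.array([[c,-sn],[sn,c]])
def f2w(x,y): return FO+FR@np.array([x,y])
def w2f(p): return FR.T@(np.array(p)[:2]-FO)
E
python3 - <<'E'
from g import *
show()
for yh in(77.3,-102.7): go([.482,.263,.12],yh)
print(f2w(-.085,0),f2w(-.032,0))
E
```

```text
t 0.1 p [0.2395 0.6036 0.1931] yh 68.36 x [-6.0e-04 -1.7e-03 -1.0e+00] F [-1.32  0.03  0.47] T [-0.07 -0.01 -0.01] w 0.0852 q [-1.29  0.4   0.05  1.54 -0.02  1.21 -0.05]
shift [  73.5  -227.02  351.01] turn [-1.56e-01 -1.00e-04  1.80e-03]
shift [  73.5  -227.02  351.01] turn [2.9856e+00 2.7000e-03 1.0000e-04]
[ 0.52957025 -0.05214668] [ 0.58215233 -0.05878934]
```

Call:
{"method": "drive_tool", "body": {"commands": [[[35, -113, 175], [-0.08, 0, 0], 1], [[35, -113, 175], [-0.08, 0, 0], 1], [[35, -113, 175], [-0.08, 0, 0], 1], [[73, -227, 351], [-0.156, 0, 0], 1], [[73, -227, 351], [-0.156, 0, 0], 1]]}}

```text
time_s: 0.52
ee_pos: [0.3591, 0.4348, 0.1577]
tool_rot: [-1.732, 1.568, -1.951]
wrist_force: [0.8, 0.2, -1.0]
grip_width: 0.0853
```

Run:
```python
from g import *
show(); go([.482,.263,.12],77.3)
```

```text
t 0.52 p [0.3591 0.4348 0.1577] yh 77.46 x [-9.0e-04 -2.2e-03 -1.0e+00] F [ 0.75  0.2  -0.98] T [ 0.06 -0.11  0.  ] w 0.0853 q [-1.03  0.28  0.09  1.79 -0.03  1.08  0.42]
shift [  37.96 -140.94  157.26] turn [ 0.0028 -0.0004  0.0024]
```

Call:
{"method": "drive_tool", "body": {"commands": [[[38, -141, 157], [0, 0, 0], 1], [[38, -141, 157], [0, 0, 0], 1], [[38, -141, 157], [0, 0, 0], 1], [[38, -141, 157], [0, 0, 0], 1], [[38, -141, 157], [0, 0, 0], 1]]}}

```text
time_s: 0.93
ee_pos: [0.4776, 0.2676, 0.1209]
tool_rot: [-1.806, 1.568, -2.025]
wrist_force: [1.5, 0.9, -0.2]
grip_width: 0.0851
```

Call:
{"method": "drive_tool", "body": {"commands": [[[0, 0, 0], [0, 0, 0], 1], [[0, 0, 0], [0, 0, 0], 1]]}}

```text
time_s: 1.1
ee_pos: [0.4787, 0.2637, 0.1201]
tool_rot: [-1.804, 1.566, -2.03]
wrist_force: [-1.1, 0.8, -0.4]
grip_width: 0.0854
```

Run:
```python
from g import *
show(); go([.482,.263,.12],77.3)
im,d=optics.get_image("wrist"); cv2.imwrite("pics/w1.png",im); np.save("pics/w1.npy",d)
```

```text
t 1.1 p [0.4787 0.2637 0.1201] yh 77.07 x [-0.0022 -0.0045 -1.    ] F [-1.11  0.78 -0.35] T [-0.03  0.03  0.02] w 0.0854 q [-0.75  0.29  0.2   1.87 -0.06  0.99  0.82]
shift [0.06 0.09 3.32] turn [-0.004  -0.0012  0.0049]
```

View pics/w1.png

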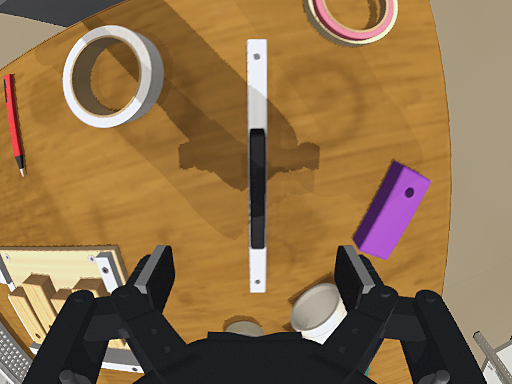

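```bash
cat >> g.py <<'E'
WC=optics.camera_model("wrist")
def wcast(uv,z,p,R):
    K=WC["camera_matrix"];M=WC["mount"];uv=np.atleast_2d(uv).astype(float)
    a=(uv-K[:2,2])/K[0,0];th=np.linalg.norm(a,axis=1);
    d=np.c_[a/th[:,None]*np.sin(th)[:,None],np.cos(th)]
    dw=R.apply(d@M[:3,:3].T);o=p+R.apply(M[:3,3])
    return o+dw*((z-o[2])/dw[:,2])[:,None]
E
python3 - <<'E'
from g import *
s,p,R=now()
h=wcast([(250,128),(265,128),(265,248),(251,248)],.068,p,R);print(h.round(4).tolist(),h.mean(0))
b=wcast([(247.5,40),(267,40),(266,292),(249.5,292)],.026,p,R);print(b.round(4).tolist(),b.mean(0))
m=(b[2]+b[3]-b[0]-b[1]);print(np.degrees(np.arctan2(m[1],m[0])),np.hypot(*m[:2])/2)
go([.482,.2635,.039],77.3)
E
```

```text
[[0.4227, 0.2742, 0.068], [0.4253, 0.2857, 0.068], [0.5292, 0.2636, 0.068], [0.5265, 0.2514, 0.068]] [0.47593234 0.26872427 0.068     ]
[[0.3473, 0.2883, 0.026], [0.3511, 0.3054, 0.026], [0.6123, 0.2489, 0.026], [0.6081, 0.2303, 0.026]] [0.47969157 0.26821079 0.026     ]
-12.373641503655099 0.26717867615869884
shift [81.42 -1.82  5.11] turn [ 0.0003 -0.0016  0.0031]
```

Call:
{"method": "drive_tool", "body": {"commands": [[[40, 0, 4], [0, 0, 0.003], 1], [[70, 0, 4], [0, 0, 0.003], 1], [[81, 0, 4], [0, 0, 0.003], 1], [[81, 0, 4], [0, 0, 0.003], 1], [[81, 0, 4], [0, 0, 0.003], 1]]}}

```text
time_s: 1.57
ee_pos: [0.4808, 0.2671, 0.0397]
tool_rot: [3.062, 1.569, 2.843]
wrist_force: [0.4, 0.4, 0.1]
grip_width: 0.0856
```

Run:
```python
from g import *
show(); go([.481,.266,.039],77.3)
im,d=optics.get_image("wrist"); cv2.imwrite("pics/w2.png",im)
```

```text
t 1.57 p [0.4808 0.2671 0.0397] yh 77.45 x [-2.e-03  6.e-04 -1.e+00] F [0.38 0.43 0.05] T [-0.03 -0.06 -0.02] w 0.0856 q [-0.73  0.4   0.18  1.93 -0.1   0.82  0.85]
shift [ 0.72 -0.99  0.45] turn [ 0.0026 -0.0021 -0.0002]
```

View pics/w2.png

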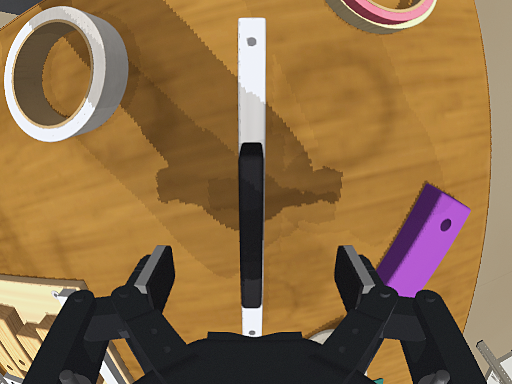

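Run:
```python
from g import *
M=WC["mount"];K=WC["camera_matrix"]
for P in([-.019,0,0],[-.019,0,.052],[-.019,0,-.052],[-.009,0,0],[.012,0,.135],[.012,0,-.135],[-.019,.007,0],[-.03,.042,0],[-.03,-.042,0]):
    c=M[:3,:3].T@(np.array(P)-M[:3,3]);th=np.arctan2(np.hypot(*c[:2]),c[2]);print(P,(K[:2,2]+K[0,0]*th*c[:2]/np.hypot(*c[:2])).round(1))
s,p,R=now()
b=wcast([(238,18),(267,18)],.026,p,R);print(b)
```

```text
[-0.019, 0, 0] [256.1 234.5]
[-0.019, 0, 0.052] [255.9 300.1]
[-0.019, 0, -0.052] [256.4 149.7]
[-0.009, 0, 0] [256.  227.2]
[0.012, 0, 0.135] [255.4 344.5]
[0.012, 0, -0.135] [256.1  13.9]
[-0.019, 0.007, 0] [267.7 234.4]
[-0.03, 0.042, 0] [327.9 242.2]
[-0.03, -0.042, 0] [184.4 242.3]
[[0.34958618 0.28503703 0.026     ]
 [0.35364175 0.30308975 0.026     ]]
```

Call:
{"method": "drive_tool", "body": {"commands": [[[0, -2.5, 0], [0.002, -0.002, 0], 0.3], [[0, -2.5, 0], [0.002, -0.002, 0], -0.3], [[0, -2.5, 0], [0.002, -0.002, 0], -0.8], [[0, -2.5, 0], [0.002, -0.002, 0], -1], [[0, -2.5, 0], [0.002, -0.002, 0], -1]]}}

```text
time_s: 2.03
ee_pos: [0.4816, 0.265, 0.0413]
tool_rot: [0.842, 1.567, 0.621]
wrist_force: [0.5, 0.3, 0.4]
grip_width: 0.0255
```

Call:
{"method": "drive_tool", "body": {"commands": [[[0, 0, 0], [0, 0, 0], -1], [[0, 0, 0], [0, 0, 0], -1], [[0, 0, 0], [0, 0, 0], -1], [[0, 0, 0], [0, 0, 0], -1], [[0, 0, 0], [0, 0, 0], -1]]}}

```text
time_s: 2.45
ee_pos: [0.4816, 0.265, 0.0412]
tool_rot: [0.851, 1.568, 0.63]
wrist_force: [-0.3, -0.7, 0.0]
grip_width: 0.0002
```

Run:
```python
from g import *
show(); go([.481,.266,.039],77.3)
```

```text
t 2.45 p [0.4816 0.265  0.0412] yh 77.3 x [ 0.0026  0.0019 -1.    ] F [-0.27 -0.66  0.02] T [-0.07  0.04 -0.01] w 0.0002 q [-0.73  0.39  0.18  1.94 -0.09  0.82  0.85]
shift [ 2.19  0.89 -0.79] turn [-0.0001  0.0021 -0.0024]
```

Run:
```python
from g import *
for n in("wrist","scene","top"):
    im,d=optics.get_image(n); cv2.imwrite(f"pics/{n}3.png",im); np.save(f"pics/{n}3.npy",d)
    if n=="scene":cv2.imwrite("pics/scene3z.png",cv2.resize(im[130:250,100:260],None,fx=5,fy=5,interpolation=cv2.INTER_CUBIC))
```

```text
(no output)
```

View pics/wrist3.png

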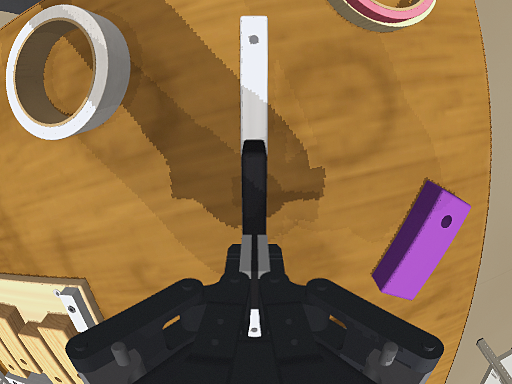

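View pics/scene3z.png

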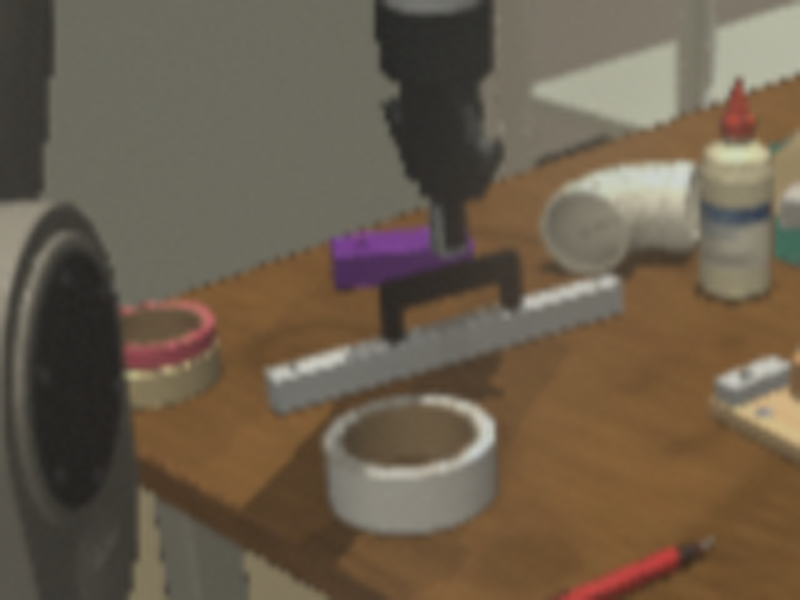

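Run:
```python
from g import *
show()
d=np.load("pics/scene3.npy");P=depthpts("scene",d)
for z in [(450,210),(450,235),(450,248),(440,272),(400,290),(505,262),(350,355),(600,290),(400,350)]:
    u,v=int(round(z[0]/5+100)),int(round(z[1]/5+130)); print(z,P[v,u].round(4))
dt=np.load("pics/top3.npy");Pt=depthpts("top",dt)
w=np.load("pics/wrist3.npy"); s,p,R=now()
M=WC["mount"];K=WC["camera_matrix"]
def wp(u,v):
    a=(np.array([u,v])-K[:2,2])/K[0,0];th=np.hypot(*a);dd=np.r_[a/th*np.sin(th),np.cos(th)];dd*=w[v,u]/dd[2]
    return p+R.apply(M[:3,:3]@dd+M[:3,3]), M[:3,:3]@dd+M[:3,3]
for uv in [(255,200),(255,160),(254,90),(248,260),(263,260),(248,240),(263,240),(255,325),(180,100)]: print(uv,*[a.round(4) for a in wp(*uv)])
print("pads expected px");
im=cv2.imread("pics/top3.png");cv2.imwrite("pics/top3z.png",cv2.resize(im[140:290,90:250],None,fx=5,fy=4.9))
cv2.imwrite("pics/top3z.png",cv2.resize(im[150:270,100:240],None,fx=5,fy=5))
```

```text
t 2.6 p [0.4816 0.265  0.0412] yh 77.3 x [ 0.0027  0.0019 -1.    ] F [-0.37  0.75 -1.21] T [-0.02 -0.06  0.05] w -0.0001 q [-0.73  0.39  0.18  1.94 -0.09  0.82  0.85]
(450, 210) [0.4768 0.2523 0.1151]
(450, 235) [0.4773 0.2544 0.0965]
(450, 248) [0.4796 0.258  0.0839]
(440, 272) [0.4725 0.2611 0.0707]
(400, 290) [0.4423 0.2672 0.0643]
(505, 262) [0.521  0.2494 0.0659]
(350, 355) [0.4027 0.2744 0.0284]
(600, 290) [0.5937 0.2296 0.0247]
(400, 350) [0.4381 0.2666 0.0216]
(255, 200) [0.4565 0.2698 0.0679] [-0.0268 -0.0008 -0.0254]
(255, 160) [0.4346 0.2747 0.0676] [-0.0265 -0.0008 -0.0479]
(254, 90) [0.3986 0.2824 0.0254] [ 0.0156 -0.0013 -0.0848]
(248, 260) [0.4697 0.2634 0.1064] [-0.0653 -0.004  -0.0111]
(263, 260) [0.4702 0.2702 0.1081] [-0.0669  0.0027 -0.0121]
(248, 240) [0.4695 0.2632 0.0878] [-0.0466 -0.0043 -0.0113]
(263, 240) [0.4712 0.2706 0.0878] [-0.0466  0.0033 -0.0112]
(255, 325) [0.5906 0.2401 0.0257] [ 0.0157 -0.0004  0.1118]
(180, 100) [ 0.3923  0.2272 -0.0004] [ 0.0413 -0.0566 -0.0788]
pads expected px
```

View pics/top3z.png

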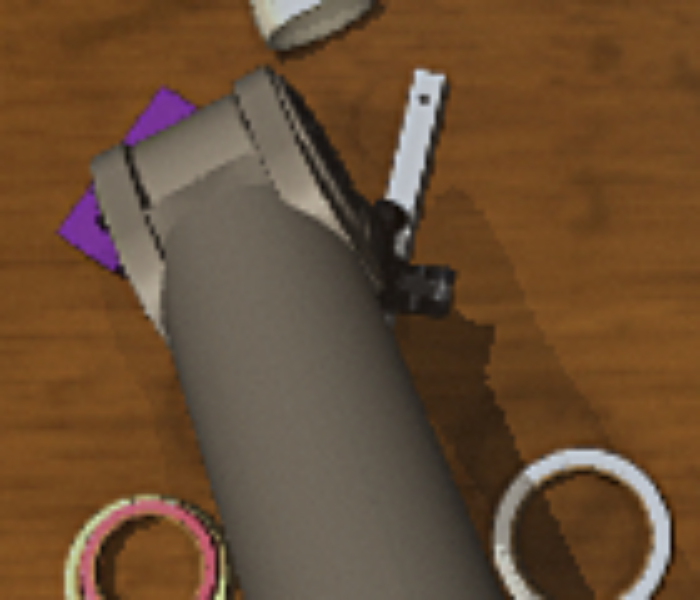

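Run:
```python
from g import *
w=np.load("pics/wrist3.npy");M=WC["mount"];K=WC["camera_matrix"]
def wp(u,v):
    a=(np.array([u,v])-K[:2,2])/K[0,0];th=np.hypot(*a);dd=np.r_[a/th*np.sin(th),np.cos(th)];dd*=w[v,u]/dd[2]
    return M[:3,:3]@dd+M[:3,3]
for v in range(226,284,4): print(v,[ (wp(u,v)*1000).round(0).astype(int).tolist() for u in(236,248,255,262,274)])
d=np.load("pics/scene3.npy");P=depthpts("scene",d)
for v in range(172,188): print(v,[(P[v,u]*1000).round(0).astype(int).tolist() for u in (187,189,190,192)])
im=cv2.imread("pics/scene3.png");cv2.imwrite("pics/s3zz.png",cv2.resize(im[150:200,165:215],None,fx=12,fy=12,interpolation=cv2.INTER_NEAREST))
```

```text
226 [[42, -16, 24], [-26, -5, -9], [-26, -1, -9], [-26, 3, -9], [41, 15, 24]]
230 [[43, -16, 28], [-27, -5, -7], [-26, -1, -7], [-27, 3, -7], [41, 15, 27]]
234 [[42, -16, 31], [-39, -4, -11], [-40, -1, -11], [-39, 3, -11], [42, 15, 31]]
238 [[42, -17, 36], [-45, -4, -12], [-45, -1, -12], [-45, 3, -12], [42, 16, 35]]
242 [[42, -17, 39], [-49, -4, -11], [-50, -1, -12], [-49, 3, -11], [43, 16, 40]]
246 [[-47, -11, -8], [-53, -4, -11], [-53, -1, -12], [-53, 3, -11], [-46, 9, -7]]
250 [[-50, -10, -7], [-57, -4, -11], [-57, -1, -11], [-56, 3, -11], [-50, 9, -7]]
254 [[-55, -10, -8], [-60, -4, -11], [-60, -1, -11], [-60, 2, -11], [-53, 9, -7]]
258 [[-57, -10, -7], [-64, -4, -11], [-65, -1, -12], [-64, 2, -12], [-57, 8, -7]]
262 [[-61, -10, -7], [-68, -4, -12], [-67, -1, -11], [-68, 2, -12], [-60, 8, -7]]
266 [[-64, -10, -7], [-71, -4, -11], [-72, -1, -12], [-70, 2, -11], [-66, 8, -8]]
270 [[-69, -9, -8], [-74, -4, -12], [-74, -1, -11], [-73, 2, -11], [-68, 8, -8]]
274 [[-80, -9, -14], [-74, -4, -9], [-74, -1, -10], [-78, 2, -12], [-80, 7, -14]]
278 [[-83, -8, -14], [-82, -4, -13], [-75, -1,
[... 539 characters left out ...]
 251, 96]]
178 [[472, 264, 92], [472, 254, 95], [475, 252, 94], [484, 252, 92]]
179 [[473, 266, 87], [475, 257, 89], [479, 257, 88], [490, 259, 84]]
180 [[560, 369, 27], [477, 259, 85], [480, 258, 84], [578, 361, 24]]
181 [[561, 371, 23], [571, 371, 20], [571, 366, 21], [577, 361, 20]]
182 [[565, 376, 16], [570, 370, 16], [484, 264, 73], [494, 264, 70]]
183 [[474, 268, 72], [479, 263, 72], [479, 258, 73], [486, 256, 71]]
184 [[470, 263, 71], [476, 260, 70], [478, 257, 70], [487, 257, 67]]
185 [[469, 262, 68], [475, 260, 67], [478, 258, 66], [488, 259, 63]]
186 [[469, 262, 64], [474, 258, 64], [478, 258, 62], [486, 257, 60]]
187 [[468, 262, 61], [474, 259, 60], [480, 261, 57], [487, 258, 56]]
```

View pics/s3zz.png

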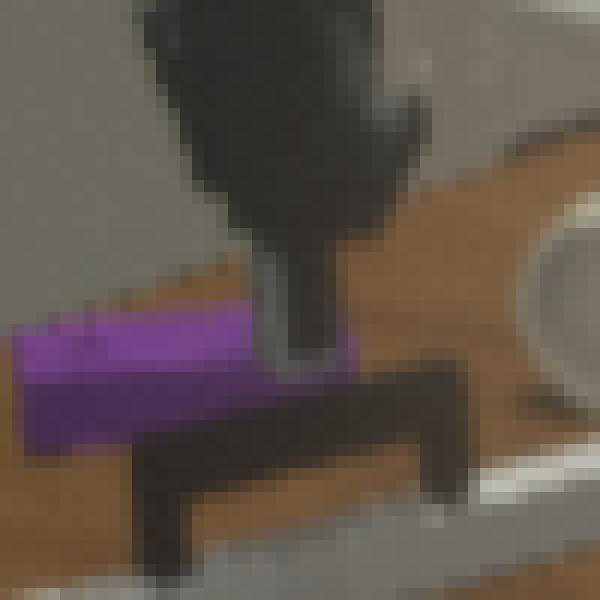

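Both the wrist depth and the scene view put the shut fingertips about 40 mm short of the reported TCP, above the handle. I'll open and go about 40 mm lower, watching the force.

Call:
{"method": "drive_tool", "body": {"commands": [[[-10, 0, 0], [0, 0.002, -0.002], 1], [[-10, 0, 0], [0, 0.002, -0.002], 1], [[-10, 0, 0], [0, 0.002, -0.002], 1], [[-10, 0, 0], [0, 0.002, -0.002], 1], [[-10, 0, 0], [0, 0.002, -0.002], 1]]}}

```text
time_s: 3.02
ee_pos: [0.4815, 0.265, 0.0512]
tool_rot: [1.329, 1.57, 1.107]
wrist_force: [-0.2, 0.6, -1.4]
grip_width: 0.0604
```

Run:
```python
from g import *
show(); go([.4815,.2645,.0],77.3)
```

```text
t 3.02 p [0.4815 0.265  0.0512] yh 77.3 x [ 2.e-04  4.e-04 -1.e+00] F [-0.17  0.61 -1.37] T [-0.04 -0.01  0.03] w 0.0604 q [-0.73  0.38  0.18  1.93 -0.09  0.84  0.85]
shift [51.22 -0.46  0.11] turn [-0.      0.0001 -0.0005]
```

Call:
{"method": "drive_tool", "body": {"commands": [[[10, 0, 0], [0, 0, 0], 1], [[10, 0, 0], [0, 0, 0], 1], [[30, 0, 0], [0, 0, 0], 1], [[40, 0, 0], [0, 0, 0], 1], [[44, 0, 0], [0, 0, 0], 1]]}}

```text
time_s: 3.43
ee_pos: [0.4796, 0.2639, 0.005]
tool_rot: [-2.391, 1.567, -2.612]
wrist_force: [0.1, 0.1, -1.0]
grip_width: 0.0859
```

Run:
```python
from g import *
show(); go([.4815,.2645,.0],77.3)
im,d=optics.get_image("scene"); cv2.imwrite("pics/s4.png",cv2.resize(im[130:220,120:240],None,fx=6,fy=6,interpolation=cv2.INTER_CUBIC))
```

```text
t 3.43 p [0.4796 0.2639 0.005 ] yh 77.31 x [-0.0036 -0.0021 -1.    ] F [ 0.07  0.09 -1.04] T [-0.02  0.02  0.03] w 0.0859 q [-0.72  0.45  0.17  1.96 -0.11  0.75  0.86]
shift [4.97 0.99 1.73] turn [ 0.0002 -0.003   0.0028]
```

View pics/s4.png

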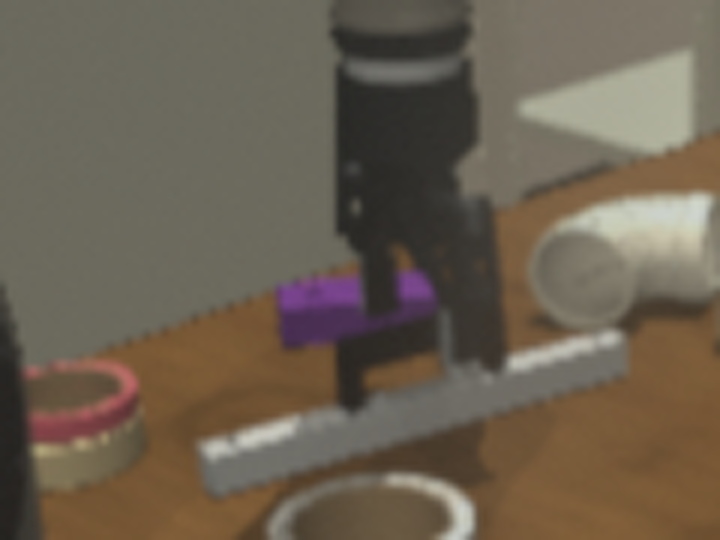

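Call:
{"method": "drive_tool", "body": {"commands": [[[4, 0.5, 1.5], [0, -0.003, 0.003], 0.3], [[4, 0.5, 1.5], [0, -0.003, 0.003], -0.3], [[4, 0.5, 1.5], [0, -0.003, 0.003], -0.8], [[4, 0.5, 1.5], [0, -0.003, 0.003], -1], [[4, 0.5, 1.5], [0, -0.003, 0.003], -1]]}}

```text
time_s: 3.9
ee_pos: [0.4817, 0.2643, 0.0016]
tool_rot: [0.897, 1.57, 0.676]
wrist_force: [0.2, -0.6, 0.8]
grip_width: 0.0258
```

Call:
{"method": "drive_tool", "body": {"commands": [[[0, 0, 0], [0, 0, 0], -1], [[0, 0, 0], [0, 0, 0], -1], [[0, 0, 0], [0, 0, 0], -1], [[0, 0, 0], [0, 0, 0], -1], [[0, 0, 0], [0, 0, 0], -1]]}}

```text
time_s: 4.32
ee_pos: [0.4821, 0.2647, 0.002]
tool_rot: [0.931, 1.569, 0.71]
wrist_force: [0.5, 0.8, 3.8]
grip_width: 0.013
```

Run:
```python
from g import *
show()
```

```text
t 4.32 p [0.4821 0.2647 0.002 ] yh 77.31 x [ 0.0017  0.0014 -1.    ] F [0.51 0.79 3.82] T [ 0.06  0.1  -0.01] w 0.013 q [-0.72  0.45  0.17  1.96 -0.11  0.74  0.87]
```

Call:
{"method": "drive_tool", "body": {"commands": [[[-20, 0, 0], [0, 0, 0], -1], [[-60, 0, 0], [0, 0, 0], -1], [[-90, 0, 0], [0, 0, 0], -1], [[-90, 0, 0], [0, 0, 0], -1], [[-90, 0, 0], [0, 0, 0], -1]]}}

```text
time_s: 4.73
ee_pos: [0.4827, 0.2649, 0.0931]
tool_rot: [0.874, 1.566, 0.652]
wrist_force: [-0.6, 0.3, -3.7]
grip_width: 0.0129
```

Run:
```python
from g import *
show()
print("bottle",cast("top",(197,130),.13),cast("top",(197,124),.164))
go([*f2w(-.09,0),.09],-7.2)
im,d=optics.get_image("wrist"); cv2.imwrite("pics/w5.png",im)
```

```text
t 4.73 p [0.4827 0.2649 0.0931] yh 77.3 x [ 0.0039  0.003  -1.    ] F [-0.6   0.27 -3.67] T [-0.03  0.04  0.1 ] w 0.0129 q [-0.74  0.33  0.19  1.89 -0.08  0.92  0.84]
bottle [[0.68508262 0.18975031 0.13      ]] [[0.69196992 0.18600936 0.164     ]]
shift [   2.34 -299.49  110.45] turn [ 1.4748e+00 -2.0000e-04 -5.4000e-03]
```

View pics/w5.png

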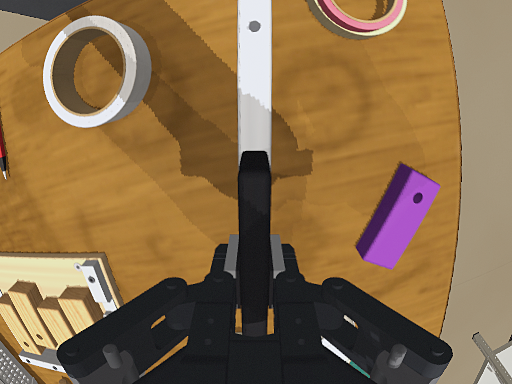

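Call:
{"method": "drive_tool", "body": {"commands": [[[0, -20, 8], [0.11, 0, 0], -1], [[0, -45, 16], [0.22, 0, 0], -1], [[0, -70, 25], [0.33, 0, 0], -1], [[0, -95, 35], [0.44, 0, 0], -1], [[0, -120, 44], [0.55, 0, 0], -1]]}}

```text
time_s: 5.2
ee_pos: [0.4955, 0.1353, 0.0888]
tool_rot: [-1.988, 1.566, -2.765]
wrist_force: [0.6, -1.3, -2.5]
grip_width: 0.0133
```

Run:
```python
from g import *
show()
go([*f2w(-.09,0),.09],-7.2)
```

```text
t 5.2 p [0.4955 0.1353 0.0888] yh 45.5 x [-0.0041 -0.0016 -1.    ] F [ 0.61 -1.33 -2.46] T [-0.02 -0.06 -0.06] w 0.0133 q [-0.65  0.29  0.35  1.98 -0.12  0.9   0.56]
shift [  -1.   -112.86  151.68] turn [9.198e-01 2.000e-04 4.600e-03]
```

Call:
{"method": "drive_tool", "body": {"commands": [[[-2, -18, 24], [0.11, 0, 0], -1], [[-4, -36, 48], [0.22, 0, 0], -1], [[-6, -54, 72], [0.33, 0, 0], -1], [[-6, -72, 96], [0.44, 0, 0], -1], [[-6, -90, 120], [0.55, 0, 0], -1]]}}

```text
time_s: 5.62
ee_pos: [0.5158, -0.0145, 0.0927]
tool_rot: [-1.539, 1.562, -2.871]
wrist_force: [0.3, 0.1, -2.6]
grip_width: 0.013
```

Run:
```python
from g import *
show()
go([*f2w(-.09,0),.09],-7.2)
```

```text
t 5.62 p [ 0.5158 -0.0145  0.0927] yh 13.68 x [-0.0089 -0.0025 -1.    ] F [ 0.26  0.06 -2.58] T [-0.04 -0.06  0.02] w 0.013 q [-0.5   0.31  0.52  1.97 -0.19  0.92  0.36]
shift [ 2.75 -0.12 38.03] turn [0.3644 0.002  0.0091]
```

Call:
{"method": "drive_tool", "body": {"commands": [[[2, 0, 12], [0.12, 0.002, 0.009], -1], [[2, 0, 26], [0.24, 0.002, 0.009], -1], [[2, 0, 38], [0.364, 0.002, 0.009], -1], [[2, 0, 38], [0.364, 0.002, 0.009], -1], [[2, 0, 38], [0.364, 0.002, 0.009], -1]]}}

```text
time_s: 6.03
ee_pos: [0.5229, -0.0516, 0.089]
tool_rot: [-1.297, 1.567, -2.991]
wrist_force: [-0.1, 0.8, -3.9]
grip_width: 0.0132
```

Run:
```python
from g import *
show()
go([*f2w(-.09,0),.06],-7.2)
for n in("wrist","top","scene"):
    im,d=optics.get_image(n); cv2.imwrite(f"pics/{n}6.png",im)
im=cv2.imread("pics/top6.png");cv2.imwrite("pics/top6z.png",cv2.resize(im[110:215,210:350],None,fx=5,fy=5,interpolation=cv2.INTER_CUBIC))
im=cv2.imread("pics/scene6.png");cv2.imwrite("pics/scene6z.png",cv2.resize(im[130:250,210:370],None,fx=5,fy=5,interpolation=cv2.INTER_CUBIC))
```

```text
t 6.03 p [ 0.5229 -0.0516  0.089 ] yh -7.08 x [-4.2e-03 -6.0e-04 -1.0e+00] F [-0.13  0.77 -3.94] T [0.05 0.02 0.01] w 0.0132 q [-0.48  0.34  0.61  1.96 -0.24  0.92  0.12]
shift [28.95  1.76 -0.36] turn [0.0022 0.0011 0.0041]
```

View pics/wrist6.png

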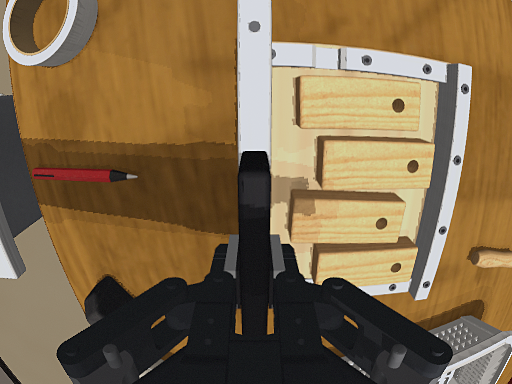

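View pics/scene6z.png

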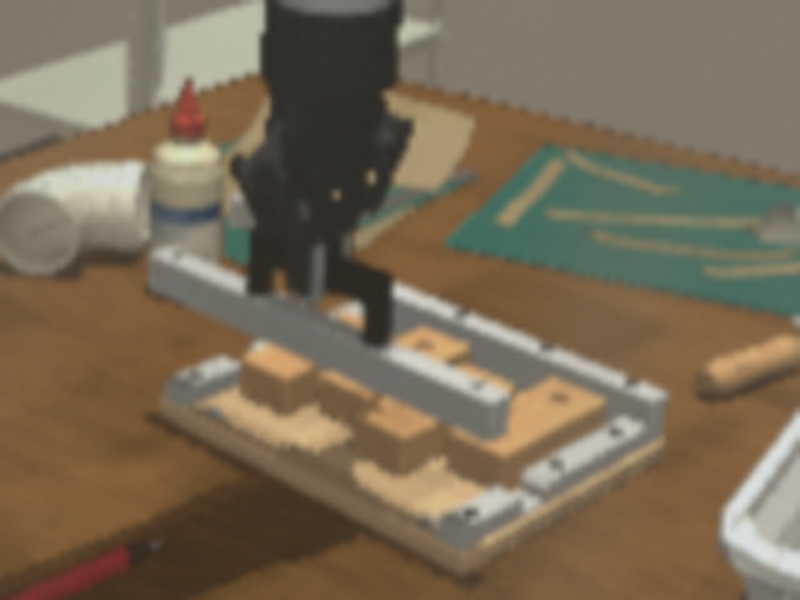

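View pics/top6z.png

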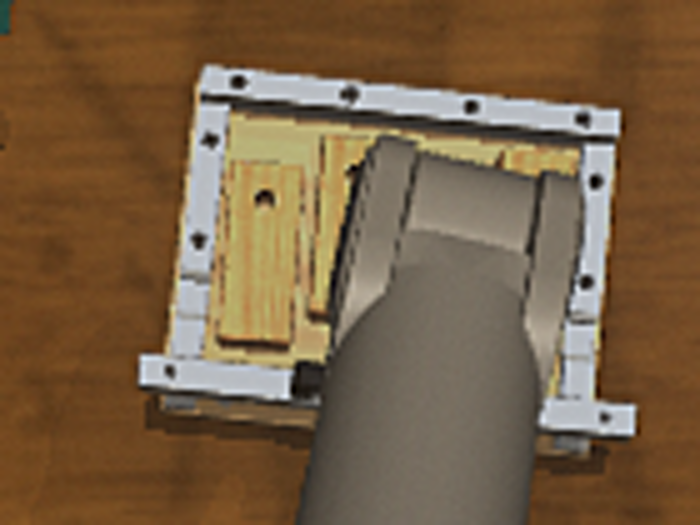

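Run:
```python
from g import *
U=lambda L,o:(np.array(L)+.5)/5-.5+np.array(o)
B=cast("top",U([(141,353),(140,388),(635,437),(636,404)],(210,110)),.113)[:,:2]
print(B.round(4),B.mean(0)); m=B[0]+B[1]-B[2]-B[3];print(np.degrees(np.arctan2(m[1],m[0])),np.hypot(*m)/2)
print(w2f(B.mean(0)))
s,p,R=now(); print(w2f(p)); go([*f2w(-.09,0),.036],-7.2)
```

```text
[[ 0.5481  0.0812]
 [ 0.529   0.082 ]
 [ 0.498  -0.1839]
 [ 0.5159 -0.1852]] [ 0.52274993 -0.05148994]
83.23421928874633 0.26799943913681945
[-0.09184885 -0.00020325]
[-0.09091341  0.00146146]
shift [53.86  1.02  1.49] turn [ 0.0042 -0.0004  0.0022]
```

Call:
{"method": "drive_tool", "body": {"commands": [[[25, 1, 1], [0.004, 0, 0.004], -1], [[45, 1, 1], [0.004, 0, 0.004], -1], [[53, 1, 1], [0.004, 0, 0.004], -1], [[55, 1, 1], [0.004, 0, 0.004], -1], [[55, 1, 1], [0.004, 0, 0.004], -1]]}}

```text
time_s: 6.6
ee_pos: [0.5244, -0.0506, 0.0346]
tool_rot: [1.919, 1.57, 0.224]
wrist_force: [1.1, 0.6, -2.3]
grip_width: 0.013
```

Run:
```python
from g import *
show(); s,p,R=now(); print(w2f(p)); go([*f2w(-.04,0),.033],-7.2)
im,d=optics.get_image("scene")
cv2.imwrite("pics/scene7z.png",cv2.resize(im[130:250,210:370],None,fx=5,fy=5,interpolation=cv2.INTER_CUBIC))
```

```text
t 6.6 p [ 0.5244 -0.0506  0.0346] yh -7.12 x [ 9.e-04  2.e-04 -1.e+00] F [ 1.08  0.64 -2.29] T [ 0.05 -0.03 -0.06] w 0.013 q [-0.44  0.42  0.57  2.   -0.31  0.8   0.18]
[-0.09033143  0.00090887]
shift [ 1.69 50.33  0.98] turn [ 0.0014 -0.0003 -0.0009]
```

View pics/scene7z.png

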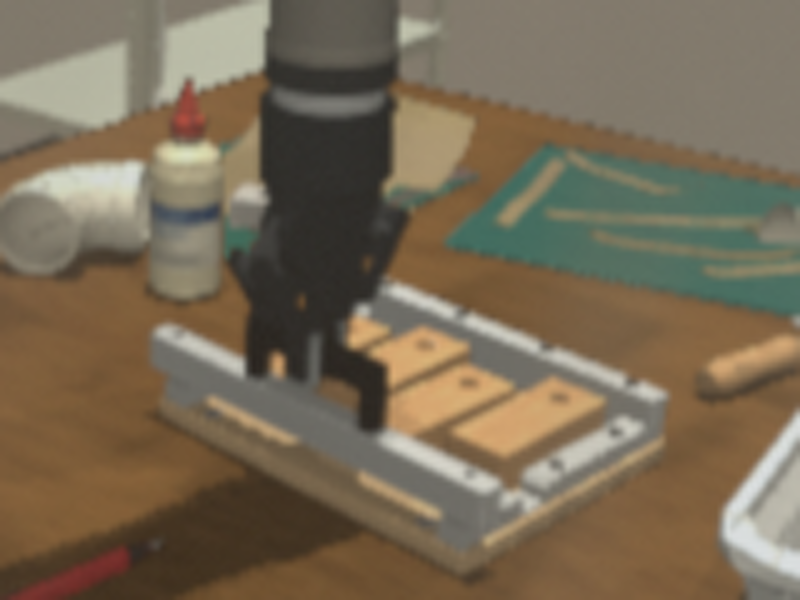

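Call:
{"method": "drive_tool", "body": {"commands": [[[1, 4, 0.5], [0.001, 0, 0], -1], [[1, 8, 0.5], [0.001, 0, 0], -1], [[1, 12, 0.5], [0.001, 0, 0], -1], [[1, 16, 0.5], [0.001, 0, 0], -1], [[1, 20, 0.5], [0.001, 0, 0], -1]]}}

```text
time_s: 7.07
ee_pos: [0.5458, -0.0539, 0.0348]
tool_rot: [1.772, 1.568, 0.075]
wrist_force: [-1.5, -0.1, -2.3]
grip_width: 0.0136
```

Call:
{"method": "drive_tool", "body": {"commands": [[[0, 4, 0], [0, 0, 0], -1], [[0, 8, 0], [0, 0, 0], -1], [[0, 12, 0], [0, 0, 0], -1], [[0, 16, 0], [0, 0, 0], -1], [[0, 20, 0], [0, 0, 0], -1]]}}

```text
time_s: 7.48
ee_pos: [0.5658, -0.0564, 0.0346]
tool_rot: [1.77, 1.568, 0.074]
wrist_force: [-1.0, -0.8, -3.4]
grip_width: 0.0131
```

Run:
```python
from g import *
show(); s,p,R=now(); print(w2f(p)); go([*f2w(-.04,0),.033],-7.2)
im,d=optics.get_image("top")
cv2.imwrite("pics/top8z.png",cv2.resize(im[110:215,210:350],None,fx=5,fy=5,interpolation=cv2.INTER_CUBIC))
```

```text
t 7.48 p [ 0.5658 -0.0564  0.0346] yh -7.19 x [ 2.8e-03  2.0e-04 -1.0e+00] F [-1.03 -0.78 -3.4 ] T [ 0.01  0.32 -0.06] w 0.0131 q [-0.4   0.49  0.55  1.9  -0.33  0.84  0.19]
[-0.04853402  0.00034468]
shift [1.67 8.53 0.35] turn [ 0.0002 -0.0006 -0.0028]
```

View pics/top8z.png

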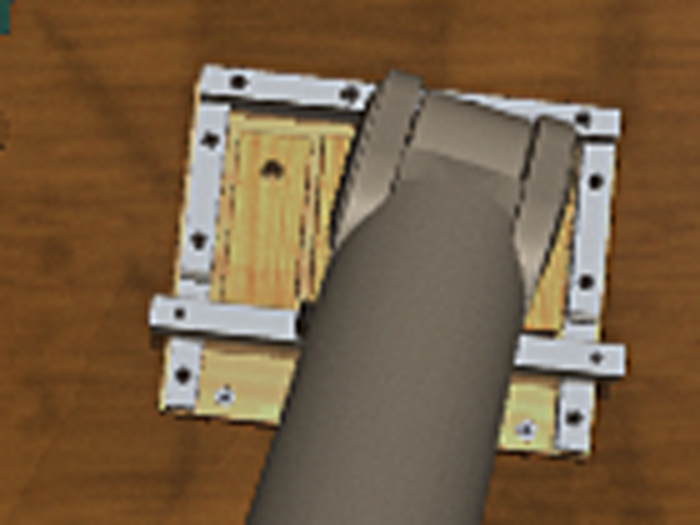

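Call:
{"method": "drive_tool", "body": {"commands": [[[0.5, 2, 0], [0, 0, -0.002], -1], [[0.5, 4, 0], [0, 0, -0.002], -1], [[0.5, 6, 0], [0, 0, -0.002], -1], [[0.5, 8, 0], [0, 0, -0.002], -1], [[0.5, 10, 0], [0, 0, -0.002], -1]]}}

```text
time_s: 7.95
ee_pos: [0.5764, -0.0577, 0.0341]
tool_rot: [1.871, 1.569, 0.175]
wrist_force: [-2.4, 0.5, -3.5]
grip_width: 0.0129
```

```bash
cat > st.py <<'E'
from g import *
show(); s,p,R=now(); print(w2f(p)*1000, "push",FR.T@np.array(s["wrist_force"])[:2]); go([*f2w(-.032,0),.033],-7.2)
E
python3 st.py
```

```text
t 7.95 p [ 0.5764 -0.0577  0.0341] yh -7.2 x [ 1.4e-03  3.0e-04 -1.0e+00] F [-2.37  0.46 -3.5 ] T [0.12 0.68 0.03] w 0.0129 q [-0.4   0.5   0.55  1.88 -0.34  0.85  0.2 ]
[-37.81478504   0.38289961] push [-2.4136536   0.16074489]
shift [1.14 5.81 0.38] turn [ 0.0001 -0.0004 -0.0014]
```

Call:
{"method": "drive_tool", "body": {"commands": [[[0.5, 1, 0], [0, 0, -0.001], -1], [[0.5, 2, 0], [0, 0, -0.001], -1], [[0.5, 3, 0], [0, 0, -0.001], -1], [[0.5, 4, 0], [0, 0, -0.001], -1], [[0.5, 4.5, 0], [0, 0, -0.001], -1]]}}

```text
time_s: 8.37
ee_pos: [0.5813, -0.0583, 0.0335]
tool_rot: [1.685, 1.57, -0.011]
wrist_force: [-2.3, 1.0, -4.2]
grip_width: 0.0129
```

```bash
python3 st.py
```

```text
t 8.37 p [ 0.5813 -0.0583  0.0335] yh -7.19 x [ 0.0012 -0.     -1.    ] F [-2.3   0.96 -4.21] T [0.06 0.56 0.01] w 0.0129 q [-0.39  0.51  0.55  1.86 -0.34  0.86  0.2 ]
[-32.870055     0.33336317] push [-2.39989746  0.66893636]
shift [0.48 0.87 0.33] turn [ 0.0002 -0.0001 -0.0012]
```

Call:
{"method": "drive_tool", "body": {"commands": [[[0, 0.5, 0], [0, 0, 0], -1], [[0, 1, 0], [0, 0, 0], -1], [[0, 1, 0], [0, 0, 0], -1]]}}

```text
time_s: 8.62
ee_pos: [0.5827, -0.0585, 0.0335]
tool_rot: [1.613, 1.569, -0.084]
wrist_force: [-2.2, 0.9, -3.5]
grip_width: 0.0128
```

```bash
python3 st.py
```

```text
t 8.62 p [ 0.5827 -0.0585  0.0335] yh -7.2 x [ 1.8e-03 -2.0e-04 -1.0e+00] F [-2.21  0.94 -3.5 ] T [0.05 0.66 0.04] w 0.0128 q [-0.39  0.51  0.55  1.86 -0.34  0.86  0.2 ]
[-31.52998694   0.30655583] push [-2.31071613  0.65366338]
shift [ 0.49 -0.47  0.31] turn [ 0.     -0.0001 -0.0018]
```

Call:
{"method": "drive_tool", "body": {"commands": [[[0, 0.5, 0], [0, 0, 0], -1], [[0, 1, 0], [0, 0, 0], -1], [[0, 1, 0], [0, 0, 0], -1]]}}

```text
time_s: 8.87
ee_pos: [0.5833, -0.0586, 0.0335]
tool_rot: [1.75, 1.57, 0.054]
wrist_force: [-4.1, 1.0, -2.0]
grip_width: 0.0127
```

```bash
python3 st.py
```

```text
t 8.87 p [ 0.5833 -0.0586  0.0335] yh -7.2 x [ 1.1e-03  1.0e-04 -1.0e+00] F [-4.1   1.05 -2.04] T [0.15 1.04 0.04] w 0.0127 q [-0.39  0.52  0.54  1.86 -0.34  0.86  0.2 ]
[-30.85550957   0.33776024] push [-4.20170475  0.52718929]
shift [ 0.48 -1.14  0.34] turn [-0.     -0.0002 -0.001 ]
```

Call:
{"method": "drive_tool", "body": {"commands": [[[0, 0.5, 0], [0, 0, 0], -1], [[0, 1, 0], [0, 0, 0], -1]]}}

```text
time_s: 9.03
ee_pos: [0.5834, -0.0585, 0.0334]
tool_rot: [-2.104, 1.57, 2.483]
wrist_force: [-6.4, 0.5, 0.5]
grip_width: 0.0129
```

```bash
python3 st.py
```

```text
t 9.03 p [ 0.5834 -0.0585  0.0334] yh -7.21 x [-9.e-04  7.e-04 -1.e+00] F [-6.42  0.45  0.47] T [ 0.2   1.52 -0.04] w 0.0129 q [-0.39  0.52  0.54  1.86 -0.34  0.86  0.2 ]
[-30.77037454   0.41466295] push [-6.42840191 -0.35531783]
shift [ 0.43 -1.23  0.42] turn [-0.0002 -0.0006  0.0009]
```

Call:
{"method": "drive_tool", "body": {"commands": [[[-0.3, 1, 0], [0, 0, 0], -1], [[-0.3, 1.5, 0], [0, 0, 0], -1]]}}

```text
time_s: 9.2
ee_pos: [0.5835, -0.0586, 0.0335]
tool_rot: [-1.774, 1.567, 2.812]
wrist_force: [-6.8, 1.7, 1.0]
grip_width: 0.0132
```

```bash
python3 st.py
```

```text
t 9.2 p [ 0.5835 -0.0586  0.0335] yh -7.22 x [-0.0039  0.0013 -1.    ] F [-6.82  1.73  0.95] T [ 0.21  1.69 -0.07] w 0.0132 q [-0.39  0.52  0.54  1.85 -0.34  0.87  0.2 ]
[-30.70409781   0.37860991] push [-6.98761847  0.86248963]
shift [ 0.49 -1.29  0.38] turn [-0.0004 -0.0008  0.004 ]
```

Call:
{"method": "drive_tool", "body": {"commands": [[[-0.6, 1.5, 0], [0, 0, 0.006], -1], [[-0.6, 2, 0], [0, 0, 0.008], -1]]}}

```text
time_s: 9.37
ee_pos: [0.5836, -0.0585, 0.0335]
tool_rot: [3.072, 1.57, 1.375]
wrist_force: [-7.7, 1.3, -1.2]
grip_width: 0.0129
```

```bash
python3 st.py
```

```text
t 9.37 p [ 0.5836 -0.0585  0.0335] yh -7.23 x [ 2.0e-04  1.1e-03 -1.0e+00] F [-7.68  1.35 -1.25] T [ 0.21  1.76 -0.06] w 0.0129 q [-0.39  0.52  0.54  1.86 -0.34  0.86  0.2 ]
[-30.63869549   0.49277938] push [-7.78770163  0.37463708]
shift [ 0.46 -1.36  0.49] turn [-0.0006 -0.0011 -0.0001]
```

Call:
{"method": "drive_tool", "body": {"commands": [[[-0.6, 2, 0], [0, 0, 0.004], -1], [[-0.6, 3, 0], [0, 0, 0.006], -1], [[-0.6, 3, 0], [0, 0, 0.006], -1]]}}

```text
time_s: 9.62
ee_pos: [0.5836, -0.0585, 0.0334]
tool_rot: [3.115, 1.569, 1.417]
wrist_force: [-7.5, 1.0, 0.7]
grip_width: 0.0131
```

```bash
python3 st.py
```

```text
t 9.62 p [ 0.5836 -0.0585  0.0334] yh -7.24 x [ 2.0e-04  1.6e-03 -1.0e+00] F [-7.48  1.02  0.73] T [0.28 2.05 0.01] w 0.0131 q [-0.39  0.52  0.54  1.86 -0.35  0.86  0.2 ]
[-30.58217342   0.45123271] push [-7.5493247   0.07242697]
shift [ 0.39 -1.42  0.45] turn [-0.0008 -0.0016 -0.    ]
```

Call:
{"method": "drive_tool", "body": {"commands": [[[-0.6, 4, 0], [0, 0, 0.004], -1], [[-0.6, 5, 0], [0, 0, 0.006], -1], [[-0.6, 5, 0], [0, 0, 0.006], -1]]}}

```text
time_s: 9.87
ee_pos: [0.5837, -0.0585, 0.0331]
tool_rot: [-2.103, 1.566, 2.482]
wrist_force: [-11.2, 2.0, 3.9]
grip_width: 0.0129
```

```bash
python3 st.py
```

```text
t 9.87 p [ 0.5837 -0.0585  0.0331] yh -7.26 x [-0.0038  0.0029 -1.    ] F [-11.24   1.98   3.91] T [0.42 2.81 0.  ] w 0.0129 q [-0.39  0.52  0.54  1.85 -0.35  0.87  0.2 ]
[-30.48163167   0.4635318 ] push [-11.39522302   0.55514569]
shift [ 0.06 -1.52  0.47] turn [-0.001  -0.0024  0.0041]
```

Call:
{"method": "drive_tool", "body": {"commands": [[[-1.5, 6, 0], [0, 0, 0.012], -1], [[-1.5, 7, 0], [0, 0, 0.016], -1], [[-1.5, 7, 0], [0, 0, 0.016], -1]]}}

```text
time_s: 10.12
ee_pos: [0.5839, -0.0585, 0.033]
tool_rot: [-2.624, 1.567, 1.961]
wrist_force: [-12.9, 1.7, 3.8]
grip_width: 0.0127
```

```bash
python3 st.py
```

```text
t 10.12 p [ 0.5839 -0.0585  0.033 ] yh -7.27 x [-0.0016  0.0038 -1.    ] F [-12.9    1.69   3.85] T [ 0.49  3.44 -0.03] w 0.0127 q [-0.38  0.52  0.54  1.86 -0.35  0.86  0.2 ]
[-30.34175793   0.4836359 ] push [-13.00928388   0.05529489]
shift [ 0.02 -1.66  0.49] turn [-0.0012 -0.0036  0.002 ]
```

Call:
{"method": "drive_tool", "body": {"commands": [[[-2.5, 8, 0], [-0.001, -0.003, 0.014], -1], [[-3, 9, 0], [-0.001, -0.003, 0.018], -1], [[-3, 9, 0], [-0.001, -0.003, 0.018], -1]]}}

```text
time_s: 10.37
ee_pos: [0.584, -0.0587, 0.0331]
tool_rot: [-2.151, 1.569, 2.435]
wrist_force: [-14.0, 2.8, -1.4]
grip_width: 0.0131
```

```bash
python3 st.py
```

```text
t 10.37 p [ 0.584  -0.0587  0.0331] yh -7.24 x [-0.0017  0.0014 -1.    ] F [-13.98   2.8   -1.37] T [ 0.54  3.65 -0.02] w 0.0131 q [-0.39  0.52  0.54  1.86 -0.35  0.86  0.2 ]
[-30.21118051   0.34702659] push [-14.21743976   1.02347238]
shift [ 0.07 -1.79  0.35] turn [-0.0006 -0.0012  0.0019]
```

Call:
{"method": "drive_tool", "body": {"commands": [[[-2.5, 11, 0], [0, -0.002, 0.014], -1], [[-3, 13, 0], [0, -0.002, 0.018], -1], [[-3, 13, 0], [0, -0.002, 0.018], -1]]}}

```text
time_s: 10.62
ee_pos: [0.5844, -0.0586, 0.033]
tool_rot: [-1.679, 1.561, 2.906]
wrist_force: [-21.9, 3.2, 7.4]
grip_width: 0.0132
```

```bash
python3 st.py
```

```text
t 10.62 p [ 0.5844 -0.0586  0.033 ] yh -7.25 x [-0.0097  0.0023 -1.    ] F [-21.9    3.22   7.36] T [0.84 5.4  0.  ] w 0.0132 q [-0.38  0.52  0.54  1.85 -0.35  0.88  0.2 ]
[-29.82671487   0.41896725] push [-22.13262223   0.45400857]
shift [ 0.02 -2.17  0.42] turn [-0.0009 -0.0011  0.0099]
```

Call:
{"method": "drive_tool", "body": {"commands": [[[-4, 12, 0], [0, 0, 0.02], -1], [[-4, 12, 0], [0, 0, 0.02], -1], [[-4, 12, 0], [0, 0, 0.02], -1]]}}

```text
time_s: 10.87
ee_pos: [0.5842, -0.0586, 0.0331]
tool_rot: [-1.721, 1.556, 2.865]
wrist_force: [-18.4, 2.2, -0.4]
grip_width: 0.0127
```

```bash
python3 st.py
```

```text
t 10.87 p [ 0.5842 -0.0586  0.0331] yh -7.26 x [-0.0142  0.004  -0.9999] F [-18.43   2.23  -0.37] T [0.65 4.7  0.02] w 0.0127 q [-0.38  0.53  0.54  1.84 -0.35  0.88  0.2 ]
[-29.97405392   0.42991785] push [-18.56058285  -0.09408679]
shift [ 0.08 -2.02  0.43] turn [-0.0011 -0.0022  0.0146]
```

Call:
{"method": "drive_tool", "body": {"commands": [[[-4, 12, 0], [0, 0, 0.03], -1], [[-4, 12, 0], [0, 0, 0.03], -1], [[-4, 12, 0], [0, 0, 0.03], -1], [[-4, 12, 0], [0, 0, 0.03], -1], [[-4, 12, 0], [0, 0, 0.03], -1]]}}

```text
time_s: 11.28
ee_pos: [0.5842, -0.0585, 0.033]
tool_rot: [-1.927, 1.561, 2.659]
wrist_force: [-18.6, 2.7, -0.2]
grip_width: 0.0129
```

```bash
python3 st.py;python3 - <<'E'
from g import *
for n in("scene","top"):
  im,d=optics.get_image(n)
  cv2.imwrite(f"pics/{n}9z.png",cv2.resize(im[130:250,210:370] if n=="scene" else im[110:215,210:350],None,fx=5,fy=5,interpolation=cv2.INTER_CUBIC))
E
python3 st.py
```

```text
t 11.28 p [ 0.5842 -0.0585  0.033 ] yh -7.27 x [-0.0085  0.0045 -1.    ] F [-18.59   2.72  -0.2 ] T [ 0.6   4.65 -0.06] w 0.0129 q [-0.38  0.52  0.54  1.85 -0.35  0.87  0.2 ]
[-29.96750707   0.52785558] push [-18.78051899   0.36486695]
shift [ 0.02 -2.03  0.53] turn [-0.0012 -0.0033  0.009 ]
t 11.38 p [ 0.5842 -0.0585  0.033 ] yh -7.27 x [-0.0085  0.0044 -1.    ] F [-19.04   3.23  -0.07] T [ 0.64  4.67 -0.03] w 0.0128 q [-0.38  0.52  0.54  1.85 -0.35  0.87  0.2 ]
[-29.98860443   0.5239257 ] push [-19.29233442   0.81728885]
shift [ 0.02 -2.01  0.53] turn [-0.0012 -0.0033  0.009 ]
```

View pics/scene9z.png

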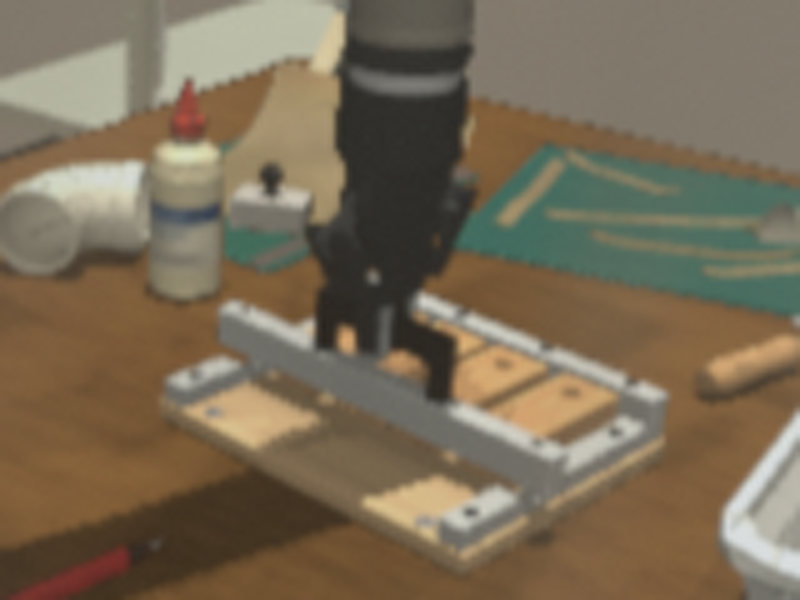

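View pics/top9z.png

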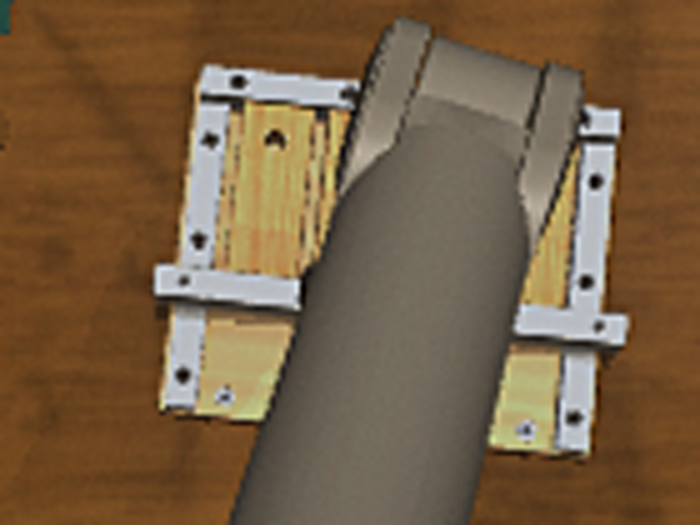

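Call:
{"method": "drive_tool", "body": {"commands": [[[-0.5, -1, 0], [-0.001, -0.003, 0.009], -1], [[-0.5, -2, 0], [-0.001, -0.003, 0.009], -1], [[-0.5, -2, 0.5], [-0.001, -0.003, 0.009], -1], [[-0.5, -2, 0.5], [-0.001, -0.003, 0.009], -1]]}}

```text
time_s: 11.72
ee_pos: [0.5834, -0.0586, 0.034]
tool_rot: [1.936, 1.569, 0.239]
wrist_force: [-1.5, 1.2, -3.5]
grip_width: 0.0133
```

```bash
python3 st.py;python3 - <<'E'
from g import *
im,d=optics.get_image("top");cv2.imwrite("pics/top10.png",im)
cv2.imwrite("pics/top10z.png",cv2.resize(im[155:185,235:340],None,fx=7,fy=7,interpolation=cv2.INTER_CUBIC))
from m import meas
for z in(.057,):
  for a in meas(im,(235,155,340,190),z): print(a[0],[np.round(v,1) for v in a[1]],a[2].round(1).tolist())
im,d=optics.get_image("wrist");cv2.imwrite("pics/w10.png",im)
E
```

```text
t 11.72 p [ 0.5834 -0.0586  0.034 ] yh -7.22 x [ 2.1e-03  5.0e-04 -1.0e+00] F [-1.54  1.18 -3.48] T [ 0.17  0.47 -0.12] w 0.0133 q [-0.39  0.51  0.55  1.86 -0.34  0.86  0.2 ]
[-30.7962714    0.30482449] push [-1.67541428  0.97273922]
shift [ 1.   -1.21  0.31] turn [-0.0003 -0.0008 -0.002 ]
7785 [array([607.7,  31.8]), array([84.1, 43.5]), np.float64(82.6)] [[580.7000122070312, -7.099999904632568], [623.9000244140625, -12.699999809265137], [634.7000122070312, 70.69999694824219], [591.5999755859375, 76.30000305175781]]
412 [array([ 618.3, -141.2]), array([ 9.5, 19. ]), np.float64(87.9)] [[608.7000122070312, -145.60000610351562], [627.5999755859375, -146.3000030517578], [628.0, -136.8000030517578], [609.0, -136.1999969482422]]
8361 [array([ 595. , -164.2]), array([63.9, 68.5]), np.float64(82.7)] [[556.9000244140625, -191.5], [624.9000244140625, -200.1999969482422], [633.0, -136.89999389648438], [565.0999755859375, -128.10000610351562]]
3869 [array([555.6,  57.7]), array([19.8, 52.2]), np.float64(82.7)] [[528.5, 51.099998474121094], [580.2000122070312, 44.5], [582.7999877929688, 64.19999694824219], [531.0, 70.80000305175781]]
2132 [array([ 540.3, -162.6]), array([20.2, 26.7]), np.float64(87.7)] [[526.5999755859375, -172.10000610351562], [553.2999877929688, -173.1999969482422], [554.0999755859375, -153.0], [527.4000244140625, -152.0]]
278 [array([534. ,  35.8]), array([11.7,  7.1]), np.float64(89.1)] [[530.2999877929688, 30.0], [537.4000244140625, 29.799999237060547], [537.5999755859375, 41.599998474121094], [530.5, 41.70000076293945]]
```

View pics/top10z.png

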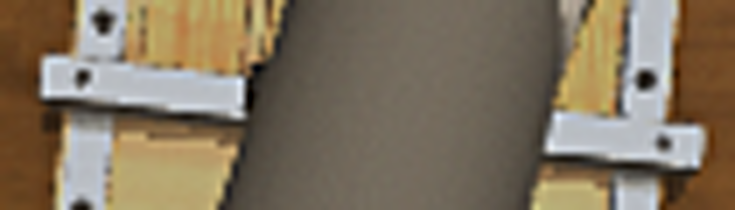

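View pics/w10.png

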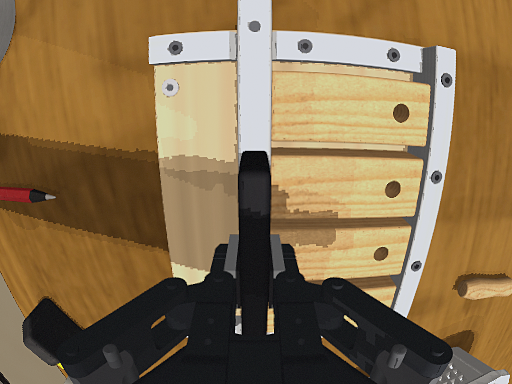

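Call:
{"method": "drive_tool", "body": {"commands": [[[0, -0.8, 0.3], [0, 0, -0.002], -1], [[0, -1.3, 0.3], [0, 0, -0.002], -1], [[0, -1.3, 0.3], [0, 0, -0.002], -1]]}}

```text
time_s: 12.07
ee_pos: [0.5831, -0.0591, 0.0344]
tool_rot: [1.775, 1.569, 0.078]
wrist_force: [1.1, 0.4, -3.9]
grip_width: 0.0127
```

```bash
python3 st.py
```

```text
t 12.07 p [ 0.5831 -0.0591  0.0344] yh -7.21 x [ 2.1e-03  2.0e-04 -1.0e+00] F [ 1.07  0.39 -3.86] T [0.03 0.15 0.02] w 0.0127 q [-0.39  0.51  0.55  1.86 -0.34  0.86  0.2 ]
[-30.98260226  -0.17645747] push [1.00952921 0.52088432]
shift [ 1.43 -1.02 -0.18] turn [-0.0002 -0.0004 -0.0021]
```

Call:
{"method": "drive_tool", "body": {"commands": [[[0, -2, 0], [0, 0, -0.002], -1], [[0, -2, 0], [0, 0, -0.002], -1], [[0, -2, 0], [0, 0, -0.002], -1]]}}

```text
time_s: 12.32
ee_pos: [0.5819, -0.0591, 0.0348]
tool_rot: [1.719, 1.569, 0.023]
wrist_force: [0.8, 0.5, -3.0]
grip_width: 0.0133
```

```bash
python3 st.py
```

```text
t 12.32 p [ 0.5819 -0.0591  0.0348] yh -7.21 x [ 0.0016  0.     -1.    ] F [ 0.77  0.5  -2.99] T [ 0.01 -0.    0.01] w 0.0133 q [-0.39  0.51  0.55  1.86 -0.34  0.86  0.2 ]
[-32.25632864  -0.34110142] push [0.69925696 0.59277275]
shift [ 1.8   0.25 -0.34] turn [-0.0001 -0.0002 -0.0016]
```

Call:
{"method": "drive_tool", "body": {"commands": [[[2, 0.2, 0], [0, 0, -0.001], -1], [[4, 0.2, 0], [0, 0, -0.001], -1], [[6, 0.2, 0], [0, 0, -0.001], -1], [[8, 0.2, 0], [0, 0, -0.001], -1]]}}

```text
time_s: 12.65
ee_pos: [0.582, -0.0592, 0.0265]
tool_rot: [1.839, 1.57, 0.142]
wrist_force: [-0.1, 0.1, -3.3]
grip_width: 0.0131
```

```bash
python3 st.py
```

```text
t 12.65 p [ 0.582  -0.0592  0.0265] yh -7.21 x [ 4.e-04  1.e-04 -1.e+00] F [-0.11  0.13 -3.34] T [0.   0.03 0.01] w 0.0131 q [-0.38  0.52  0.54  1.87 -0.35  0.85  0.21]
[-32.11410636  -0.3803392 ] push [-0.12129674  0.1158503 ]
shift [-6.53  0.12 -0.38] turn [-0.0001 -0.0001 -0.0004]
```

Free so far (underside about 24.5 mm, inside the notch mouths). Continuing gently.

Call:
{"method": "drive_tool", "body": {"commands": [[[1.5, 0, 0], [0, 0, 0], -1], [[3, 0, 0], [0, 0, 0], -1], [[4.5, 0, 0], [0, 0, 0], -1], [[6, 0, 0], [0, 0, 0], -1]]}}

```text
time_s: 12.98
ee_pos: [0.582, -0.0592, 0.0203]
tool_rot: [1.75, 1.57, 0.053]
wrist_force: [-0.6, -0.7, -3.4]
grip_width: 0.0128
```

```bash
python3 st.py
```

```text
t 12.98 p [ 0.582  -0.0592  0.0203] yh -7.2 x [ 4.e-04  0.e+00 -1.e+00] F [-0.57 -0.73 -3.43] T [-0.    0.   -0.01] w 0.0128 q [-0.38  0.53  0.54  1.87 -0.36  0.84  0.21]
[-32.09868207  -0.37790601] push [-0.47518376 -0.79516404]
shift [-12.72   0.1   -0.38] turn [-0.0001 -0.0001 -0.0004]
```

Call:
{"method": "drive_tool", "body": {"commands": [[[1, 0, 0], [0, 0, 0], -1], [[2, 0, 0], [0, 0, 0], -1], [[2.5, 0, 0], [0, 0, 0], -1], [[2.5, 0, 0], [0, 0, 0], -1]]}}

```text
time_s: 13.32
ee_pos: [0.5821, -0.0591, 0.018]
tool_rot: [2.112, 1.57, 0.416]
wrist_force: [-1.2, 0.8, -1.1]
grip_width: 0.0131
```

```bash
python3 st.py
```

```text
t 13.32 p [ 0.5821 -0.0591  0.018 ] yh -7.2 x [ 4.e-04  2.e-04 -1.e+00] F [-1.25  0.84 -1.09] T [0.01 0.18 0.  ] w 0.0131 q [-0.38  0.53  0.53  1.87 -0.36  0.83  0.21]
[-32.02569019  -0.34664229] push [-1.34443983  0.68096571]
shift [-14.96   0.03  -0.35] turn [-0.0001 -0.0003 -0.0004]
```

Call:
{"method": "drive_tool", "body": {"commands": [[[0.5, 0, 0], [0, 0, 0], -1], [[0.5, 0, 0], [0, 0, 0], -1]]}}

```text
time_s: 13.48
ee_pos: [0.5821, -0.0592, 0.018]
tool_rot: [2.483, 1.57, 0.786]
wrist_force: [-2.2, 0.6, 3.1]
grip_width: 0.0134
```

```bash
python3 st.py
python3 - <<'E'
from g import *
im,d=optics.get_image("scene")
cv2.imwrite("pics/s11z.png",cv2.resize(im[150:250,230:350],None,fx=6,fy=6,interpolation=cv2.INTER_CUBIC))
E
```

```text
t 13.48 p [ 0.5821 -0.0592  0.018 ] yh -7.2 x [ 5.e-04  5.e-04 -1.e+00] F [-2.16  0.6   3.1 ] T [0.06 0.54 0.01] w 0.0134 q [-0.38  0.53  0.53  1.87 -0.36  0.83  0.21]
[-31.98552364  -0.36505553] push [-2.21592833  0.32919719]
shift [-1.498e+01 -1.000e-02 -3.700e-01] turn [-0.0001 -0.0005 -0.0004]
```

View pics/s11z.png

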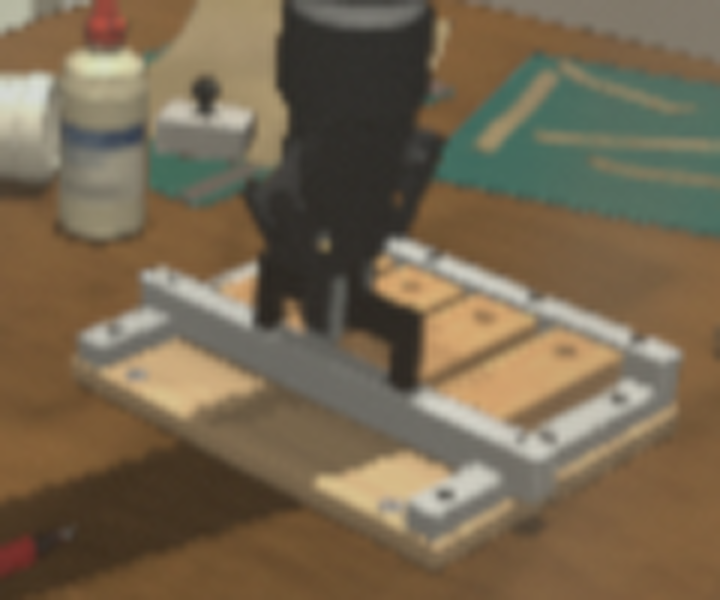

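Call:
{"method": "drive_tool", "body": {"commands": [[[-0.3, 0, 0], [0, 0, 0], -0.6], [[-0.3, 0, 0], [0, 0, 0], -0.3], [[-0.3, 0, 0], [0, 0, 0], 0], [[-0.3, 0, 0], [0, 0, 0], 0.3], [[-0.3, 0, 0], [0, 0, 0], 0.3]]}}

```text
time_s: 13.95
ee_pos: [0.5823, -0.0592, 0.0183]
tool_rot: [2.105, 1.57, 0.408]
wrist_force: [-0.7, 0.2, -0.1]
grip_width: 0.0554
```

```bash
python3 st.py
```

```text
t 13.95 p [ 0.5823 -0.0592  0.0183] yh -7.21 x [ 9.e-04  4.e-04 -1.e+00] F [-0.69  0.22 -0.1 ] T [ 0.04  0.04 -0.02] w 0.0554 q [-0.38  0.53  0.53  1.87 -0.36  0.83  0.21]
[-31.79235199  -0.35093576] push [-0.71671491  0.13316901]
shift [-14.69  -0.2   -0.36] turn [-0.0001 -0.0005 -0.0008]
```

Released cleanly; retract straight up.

Call:
{"method": "drive_tool", "body": {"commands": [[[-15, 0, 0], [0, 0, 0], 0.3], [[-45, 0, 0], [0, 0, 0], 0.3], [[-80, 0, 0], [0, 0, 0], 0.3], [[-110, 0, 0], [0, 0, 0], 0.3], [[-130, 0, 0], [0, 0, 0], 0.3]]}}

```text
time_s: 14.37
ee_pos: [0.5837, -0.0598, 0.1515]
tool_rot: [1.751, 1.566, 0.054]
wrist_force: [1.3, 0.2, -0.4]
grip_width: 0.0555
```

Call:
{"method": "drive_tool", "body": {"commands": [[[0, -40, 0], [0, 0, 0], 0.3], [[0, -80, 0], [0, 0, 0], 0.3], [[0, -110, 0], [0, 0, 0], 0.3], [[0, -110, 0], [0, 0, 0], 0.3], [[0, -110, 0], [0, 0, 0], 0.3]]}}

```text
time_s: 14.78
ee_pos: [0.4734, -0.0454, 0.1511]
tool_rot: [2.081, 1.565, 0.384]
wrist_force: [0.6, 0.9, 0.6]
grip_width: 0.0557
```

```bash
python3 st.py
python3 - <<'E'
from g import *
P={}
for n in("scene","top","wrist"):
    im,d=optics.get_image(n);cv2.imwrite(f"pics/{n}12.png",im);np.save(f"pics/{n}12.npy",d)
    if n=="scene": cv2.imwrite("pics/s12z.png",cv2.resize(im[150:250,230:350],None,fx=6,fy=6,interpolation=cv2.INTER_CUBIC))
    if n=="top": cv2.imwrite("pics/t12z.png",cv2.resize(im[110:215,230:350],None,fx=5,fy=5,interpolation=cv2.INTER_CUBIC))
E
```

```text
t 14.78 p [ 0.4734 -0.0454  0.1511] yh -7.21 x [ 0.0055  0.0022 -1.    ] F [0.59 0.85 0.57] T [ 0.05 -0.03 -0.02] w 0.0557 q [-0.58  0.15  0.65  2.01 -0.11  1.01 -0.01]
[-141.55604278   -0.37830133] push [0.4808257  0.92041522]
shift [ 1.1862e+02  1.0894e+02 -5.0000e-02] turn [-0.0001 -0.0029 -0.0052]
```

View pics/t12z.png

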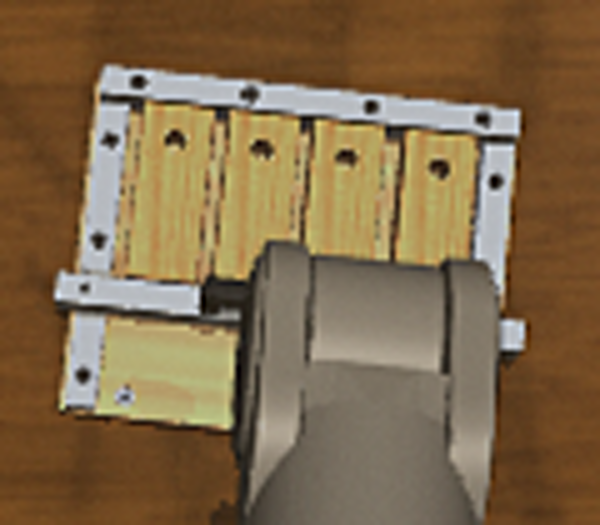

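View pics/wrist12.png

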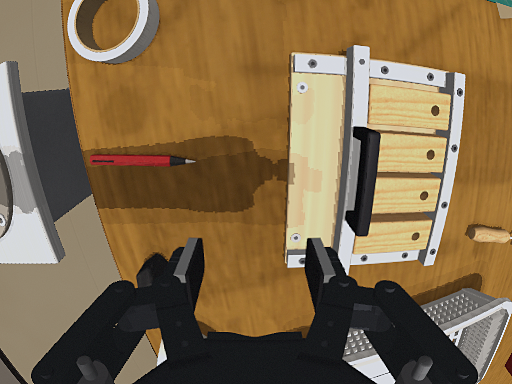

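View pics/s12z.png

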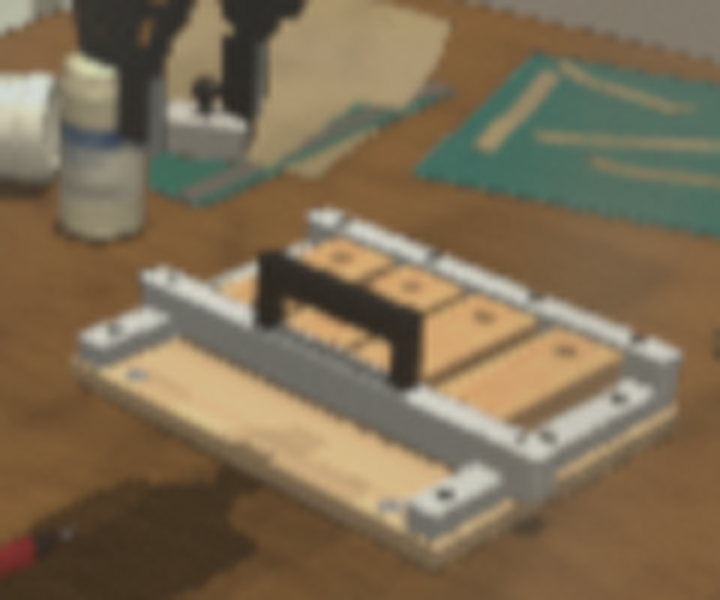

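Run:
```python
from g import *
d=np.load("pics/top12.npy");P=depthpts("top",d)
U=lambda z:(int(round(z[0]/5+230)),int(round(z[1]/5+110)))
for z in[(70,289),(150,294),(190,297),(512,335),(175,190),(260,200),(345,200),(440,210)]:
    u,v=U(z);q=np.median(P[v-1:v+2,u-1:u+2].reshape(-1,3),0);print(z,(q*1000).round(1),(w2f(q)*1000).round(1))
V=lambda L:(np.array(L)+.5)/5-.5+np.array((230,110))
# bar left end corners, z=.042; right end edge
c=cast("top",V([(60,272),(57,306),(200,286),(200,316),(525,320),(523,352)]),.042);print([(w2f(x)*1000).round(1).tolist() for x in c])
c=cast("top",V([(145,102),(215,109),(230,112),(302,118),(314,121),(386,127),(405,130),(476,138)]),.042);print("far ends",[(w2f(x)*1000).round(1).tolist() for x in c])
s,p,R=now()
c=wcast([(347,46),(369,46),(338,266),(352,266)],.042,p,R);print("wrist bar",[(w2f(x)*1000).round(1).tolist() for x in c])
```

```text
(70, 289) [595.3  64.7  39.7] [-34.4 124.2]
(150, 294) [591.5  18.8  42.1] [-32.4  78.2]
(190, 297) [591.1  -4.2  40.8] [-30.   55.3]
(512, 335) [ 564.7 -186.5   41.8] [ -33.3 -128.9]
(175, 190) [652.7   3.3  42.7] [30.2 70.4]
(260, 200) [646.3 -45.7  41.2] [30. 21.]
(345, 200) [644.9 -95.   41.8] [ 34.8 -28.1]
(440, 210) [ 637.9 -149.1   41.6] [ 34.7 -82.6]
[[-23.7, 132.2], [-43.7, 131.7], [-23.1, 51.5], [-40.5, 49.7], [-22.5, -135.2], [-41.1, -135.7]]
far ends [[81.5, 94.5], [81.7, 53.7], [80.9, 44.8], [81.9, 3.0], [80.9, -4.1], [81.8, -45.8], [81.3, -56.9], [81.0, -98.2]]
wrist bar [[-48.0, 130.6], [-24.4, 133.2], [-38.8, -114.5], [-20.6, -115.6]]
```

```bash
python3 -c "
from plant import r
print(r.job_done())"
```

```text
the job is handed in; nothing more can be done
None
```

I pushed the row of four blocks home with the keeper bar, lowered the bar into both notches, let go, backed the arm clear, and handed the job in at about 15 s. The hand-in gave no verdict.

- **Grasp:** My first grasp closed on nothing. The real fingertips sit about 40 mm short of the reported TCP, which both the wrist and scene cameras showed. I went 40 mm lower and the second grasp held.
- **Pressing:** The push along the bed reached about 22 N for a moment, with roughly 11 N of bearing down. I then held it at about 18.5 N for roughly 0.7 s, with only 3–4 N bearing down. From friction I estimate about 14 N reached the fence during the hold, but I could not read the fence force directly.
- **Lowering:** The bar went down freely and met the notch floors at the expected height, with no more than about 7 N of downward force.
- **Last checks:**
  - Bar: the top-camera depth readings put its top at about 42 mm (39.7 to 42.1), which is the seated height. Its centre is at about x = −32 mm, parallel to the fence and centred within about 2 mm.
  - Blocks: their tops are at about 42 mm, so they lie flat.
- **Disagreements:**
  - Block far ends: all four lined up, but at 81–82 mm in hand-picked pixels against 83 mm expected. I put that down to pixel and calibration error, because the bar stopped within a millimetre of its expected home position under load.
  - Wrist camera: it put the bar about 2–4 mm off the top camera's figure. I relied on the top camera, which agreed with the arm.

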